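# Let down the carving stand

### The job

The carving stand is jacked up on its ratchet with a blank dogged to its table. Take the release bar by its wooden handle, slip its steel end under the pawl's tail, ease the pawl out of the rack by feel, without forcing it, and keep it off until the table has sunk all the way down; then let the pawl drop back and lay the bar down flat on the bench, not dropping it. Touch the stand with nothing but the bar, and leave the other things where they are.

Things in the scene. Friction and masses are not known exactly. Their poses are not given: they have to be found in the camera images.
- stand: Carving stand fixed to the bench: green base plate 230 x 270 x 12 mm; on one side a toothed rack, and a spring pawl between two green cheek plates. Origin: underside of the base plate, below the table's middle (plate from y = -170 to 100 mm); the pawl's tail points to the stand's -y, in its plane x = 0. Cheeks up to 16 mm either side of that plane, out to y = -130 mm; farther out it is free above and under the tail.
- deck (a joint): Height of the stand's table above its lowest position in m: 0 = fully down. It starts about 0.068 up, held by the pawl under a tooth of the rack (14 mm apart). It sinks by itself on an oil damper at 10 to 17 mm/s while the tail is held up. Loaded, the tail takes 2 to 5 N to lift, then 1 to 2 N; 5 to 11 mm of lift free the rack and 1 to 2 mm more meet a hard stop. Never press it with over 7 N. Let go on the way, it catches the next tooth.
- deck_top (a point): Middle of the table's plywood top (220 x 160 mm, edges along the stand's x and y); it is 150 mm above the bench when the table is down. The wooden blank on it is 170 x 120 x 48 mm.
- bar: Release bar, 0.16 kg, loose: square wooden handle 110 x 26 x 26 mm, and a round steel rod 9 mm thick that sticks out 98 mm in front. Origin in the middle of the handle on its axis (13 mm above the bench as it lies); x axis along the bar to the steel tip. Balances about 30 mm in front of the origin; best gripped across the handle's flat sides about 25 mm in front of it.
- bar_tip (a point): End of the bar's steel rod, on its axis, 153 mm from the bar's origin.
- bowl: Bystander: turned wooden bowl, 150 mm wide, 60 mm high; origin under its middle.
- star: Bystander: flat plywood snowflake, 90 mm wide, 9 mm thick; origin under its middle.
- mallet: Bystander: carver's round wooden mallet standing on its head, 84 mm wide, 215 mm high; origin under its middle.
- pawl_pivot (a point): Middle of the pawl's pivot pin, fixed on the stand at (0, -110, 138) mm. The steel tail, 16 mm wide, 8 mm thick, runs out 70 mm from here. It is clamped at whatever angle the fitter left it, up to 17 degrees above or below level; 55 mm out its underside is 118 to 151 mm above the bench, so feel for it with the bar's axis from about 102 mm up. Axes as the stand's.
Mind the look-alikes: they are no part of the job. Of the things that look like the bar, take the one that is nearest to the robot's base at the start.

How it is judged:
By the outcome, as a careful person would: the job done as asked, in the order asked, and still so for the second after the job is handed in, with the robot touching nothing.
It also fails if it takes over 72 s, if anything falls off the work surface, if the arm or the gripper's body presses on something with over 40 N, if the wrist force passes 120 N, or if a joint passes its speed limit or range.

### The arm

A 6-joint arm with a two-finger parallel gripper is mounted at the origin on the work surface. World frame = base frame: x ahead of the robot, y to its left, z up, the work surface at z = 0. Lengths are in m, angles in rad, forces in N, time in s.
With the tool pointing down it reaches from about 0.425 to 0.95 m from the base axis. Payload 3.5 kg.
Tool frame: the origin (TCP) lies at the centre of the arm's flange, where the gripper is bolted on; the fingertips stand 173 mm ahead of it and the grasp point (between the pads) lies 155 mm ahead of it (ctrl.tcp_to_grasp is the distance from the TCP to the grasp point, in m); z points along the fingers, x is the direction in which the jaws open and shut, and the axes are right-handed (so a half turn about z gives the same grasp; the last joint's range is limited). The gripper opens to 85 mm and grips with 20 to 120 N. Pads are 22 mm wide; open, the fingers measure 114 mm over their backs; the gripper's body (76 mm by 85 mm) begins 54 mm behind the grasp point. The pads swing forward as they close: fully open they stand 13 mm farther back than shut.
Start: joints at [-1.263, 0.286, 1.577, -0, 1.279, -0.15], TCP at [0.298, -0.605, 0.405] pointing down, gripper open.
Joint ranges: [-2.77, 2.77], [-0.9, 2.22], [0.21, 2.48], [-1.53, 4.67], [0.24, 2.81], [-2.84, 2.84]. Speed limits (rad/s): [2.79, 2.79, 3.14, 3.14, 3.14, 3.14].

### API

Orientations are given as a unit quaternion [x, y, z, w].
In Python, from plant import readout, imaging, ctrl, spotter gives the robot as it stands.
- The arm moves only by the tool apply_moves, never from a script. Its argument "steps" is a list of rows, each an object of numbers: "tx", "ty", "tz": the shift along the tool's x, y, z in mm; "wx", "wy", "wz": the turn, a rotation vector about the tool's x, y, z in rad. In form: [{"tx": .., "ty": .., "tz": .., "wx": .., "wy": .., "wz": ..}, ...]. A call has 1 to 12 rows; each row is the pose to reach, as a shift and turn from the pose commanded when the call began, along the tool's axes at that moment; what a row does not reach only later rows make up. A row lasts 1/10 s, in which the tool goes at most 50 mm and 8.59 degrees, less where a joint would pass 70% of its speed; a pose out of reach is approached as far as the arm can. A call with a gripper value outside its range is refused whole. "hand" is the opening, from 0 (shut) to 1 (fully open), set as the call begins (left out, the last holds). The fingers move at their own pace and stop on an object; "force" is the grip in N (left out, the last holds). Time passes only in rows, so rows that repeat a pose let the fingers close. It gives the time, the measured TCP pose, the force and the opening at its end, in the units of the state.
- readout.get_state(): the state, without advancing time (a new reading comes with each control period).
- imaging.read_camera(name): name is "scene" or "top" or "wrist"; returns a dict with "img" (400x640x3 uint8, red, green, blue), "vfov" (degrees; the focal length in pixels is half the picture's height over the tangent of half this angle, whatever the lens; pixels are square), "cx", "cy" (the principal point, pixels), "R" (3x3) and "t" (3): a world point X has camera coordinates R X + t; the wrist camera has in their place "tool_from_camera" (4x4, takes a point from camera to tool coordinates, whose origin is the TCP and whose axes are the tool frame's). Camera axes: x right, y down, z forward; pixel columns grow to the right and rows downward; lengths in m; the calibration is good to about 2 mm. The wrist camera is an equidistant fisheye: a pixel r from the principal point sees the ray r / f radians off the axis. A picture is of the moment at which its call begins: read the wrist's pose just before it. There is no depth.
- ctrl.sign_off(): hands the job in, once; it reports no verdict.
Trained networks look in the newest picture that a camera, given by its name, has taken for a name from the list of things; names that differ only in an ending like _2 or _b are one class to them, and where a whole thing is asked for, a point or a joint stands for the part that bears it (a point fixed in the world has none). Each returns a list of dicts, best first, with "confidence" (0 to 1); they miss things now and then, are a little off and sometimes report something else, mostly with a low value. They report only what shows in the picture. A call takes as long as a camera call. They do not tell look-alikes from the thing itself.
- spotter.trace(camera, label): "region" (400x640 bool, what is visible of it) and "uv" ([column, row] in pixels, amid what is visible of it).
The state is a dict: "time": time; "qpos": joint angles; "dq": joint speeds; "joint_efforts": joint torques, N m; "eef_pos": TCP position; "tcp_rot": TCP orientation; "contact_force": force on the tool from outside, world axes, zero at the start; "wrist_torque": the same for the moment, N m; "opening": opening from 0.0 (shut) to 1.0 (fully open).
Only numpy, scipy, OpenCV 4.12 (cv2) and the standard library are available. Lean on these libraries where they do the work, as an engineer would, in place of code of your own. Each camera call takes 0.05 s, during which the arm holds its last target.

## Working session

There is one attempt and no reset: what is moved stays moved. The work goes in short steps, Python scripts to look and compute and a tool call to move; the robot and the scene stay as the last step left them, time stands still between calls to the robot, and variables do not carry over. Pictures are saved under pics/ and viewed, and the job is handed in when it is done.

Besides the shell and the picture viewer there is one more tool, called after "Request:" as name(argument=value, ...), one argument or row to a line, values as JSON. apply_moves: Moves the arm, as the interface text tells. Its arguments: {"type":"object","properties":{"steps":{"type":"array","items":{"type":"object","properties":{"tx":{"type":"number"},"ty":{"type":"number"},"tz":{"type":"number"},"wx":{"type":"number"},"wy":{"type":"number"},"wz":{"type":"number"}}}},"hand":{"type":"number"},"force":{"type":"number"}},"required":["steps"]}

```bash
mkdir -p pics; ls
python3 - <<'E'
from plant import readout, imaging, ctrl, spotter
import cv2
s=readout.get_state();print(s, ctrl.tcp_to_grasp)
for c in ["scene","top","wrist"]:
    d=imaging.read_camera(c);cv2.imwrite(f"pics/{c}0.png",d["img"][:,:,::-1])
    print(c,{k:v for k,v in d.items() if k!="img"})
E
```

```text
pics
{'time': 0.0, 'qpos': array([-1.26300080e+00,  2.87170087e-01,  1.57813590e+00,  2.97299003e-05,
        1.27857964e+00, -1.50015545e-01]), 'dq': array([-0.00046866,  0.00091808, -0.00048359, -0.00049499, -0.00035502,
        0.00101518]), 'joint_efforts': array([ 1.39141216e-04, -4.05980766e+01, -2.92626286e+01, -1.50518845e-04,
        5.89416522e-03,  8.02524660e-07]), 'eef_pos': array([ 0.29828563, -0.60524843,  0.40336601]), 'tcp_rot': array([ 8.49110135e-01, -5.28214600e-01, -8.62818995e-04, -7.55102586e-04]), 'contact_force': array([ 0.19882243, -0.45159535, -0.05171075]), 'wrist_torque': array([ 0.00714832, -0.02196105, -0.04699387]), 'opening': 1.0015032431581405} 0.1547
scene {'vfov': 47.33022842027689, 'cx': 322.87896967082975, 'cy': 202.88195378060897, 'R': array([[ 0.99965393,  0.02159942,  0.0150161 ],
       [ 0.02603657, -0.73085504, -0.68203592],
       [-0.00375699,  0.68219086, -0.73116449]]), 't': array([-0.55240926,  0.00833546,  1.62172185])}
top {'vfov': 51.011582145667354, 'cx': 322.24915146351714, 'cy': 196.9892228236401, 'R': array([[-2.52958401e-03, -9.99825392e-01,  1.85145119e-02],
       [-9.85084744e-01, -6.94030724e-04, -1.72068493e-01],
       [ 1.72051298e-01, -1.86736249e-02, -9.84910984e-01]]), 't': array([-0.08036857,  0.54918334,  1.44341892])}
wrist {'vfov': 65.70646984690485, 'cx': 315.2149709104904, 'cy': 197.9713036355177, 'tool_from_camera': array([[ 9.99999888e-01, -2.98931923e-04, -3.65800840e-04,
        -4.24208267e-04],
       [ 3.83765035e-04,  9.65603297e-01,  2.60019471e-01,
        -6.61119158e-02],
       [ 2.75490376e-04, -2.60019583e-01,  9.65603304e-01,
         3.04066040e-02],
       [ 0.00000000e+00,  0.00000000e+00,  0.00000000e+00,
         1.00000000e+00]])}
```

View pics/scene0.png

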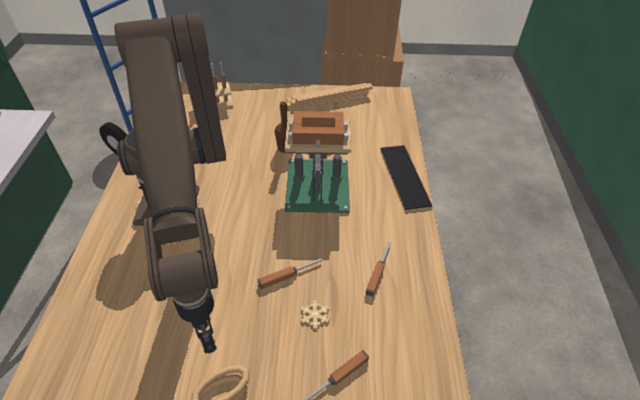

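View pics/top0.png

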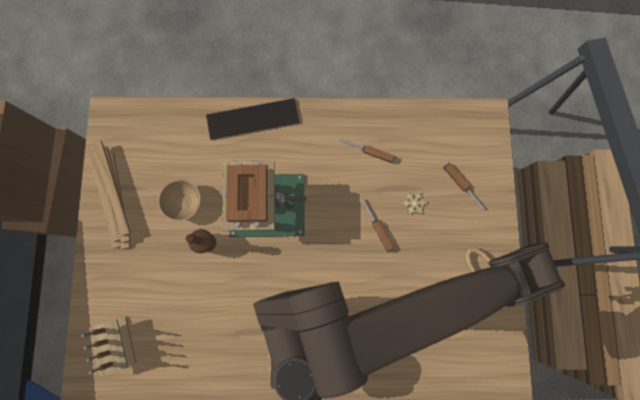

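View pics/wrist0.png

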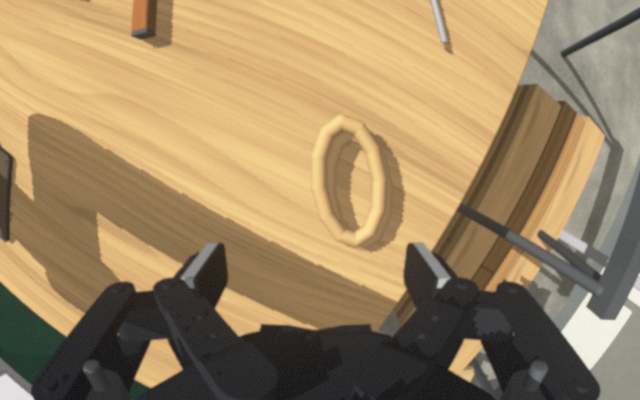

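```bash
cat > h.py <<'E'
from plant import readout, imaging, ctrl, spotter
import numpy as np, cv2
from scipy.spatial.transform import Rotation as Ro
def f(d): return 200/np.tan(np.radians(d["vfov"]/2))
def ray(d,uv,pose=None):
    u,v=uv; F=f(d)
    if "R" in d:
        c=np.array([(u-d["cx"])/F,(v-d["cy"])/F,1]); return -d["R"].T@d["t"], d["R"].T@c
    dx,dy=u-d["cx"],v-d["cy"]; r=np.hypot(dx,dy)+1e-9; th=r/F
    c=np.array([np.sin(th)*dx/r,np.sin(th)*dy/r,np.cos(th)])
    T=d["tool_from_camera"]; p,q=pose; W=Ro.from_quat(q).as_matrix()
    return p+W@T[:3,3], W@T[:3,:3]@c
def onz(d,uv,z,pose=None):
    o,r=ray(d,uv,pose); return o+r*(z-o[2])/r[2]
def proj(d,X,pose=None):
    F=f(d); X=np.atleast_2d(X)
    if "R" in d:
        c=X@d["R"].T+d["t"]; return c[:,:2]/c[:,2:]*F+[d["cx"],d["cy"]]
    T=d["tool_from_camera"]; p,q=pose; W=Ro.from_quat(q).as_matrix()
    c=(((X-p)@W)-T[:3,3])@T[:3,:3]
    r=np.linalg.norm(c[:,:2],axis=1); th=np.arctan2(r,c[:,2])
    return c[:,:2]/r[:,None]*(th*F)[:,None]+[d["cx"],d["cy"]]
def shot(c):
    s=readout.get_state(); d=imaging.read_camera(c); return d,(s["eef_pos"],s["tcp_rot"])
E
python3 - <<'E'
from h import *
for c in ["top","scene"]:
    d,_=shot(c)
    for l in ["bar","stand","bowl","mallet","star","deck_top"]:
        for r in spotter.trace(c,l):
            ys,xs=np.nonzero(r["region"])
            P=onz(d,r["uv"],0.013)
            out=[c,l,round(r["confidence"],2),np.round(r["uv"]),np.round(P[:2],3),len(xs)]
            if l=="bar":
                pts=np.array([onz(d,(x,y),0.013)[:2] for x,y in zip(xs,ys)])
                m=pts.mean(0); w,V=np.linalg.eigh(np.cov(pts.T)); a=V[:,1]; pr=(pts-m)@a; 
                out+=[np.degrees(np.arctan2(a[1],a[0])),"ends",m+a*pr.min(),m+a*pr.max()]
            print(*out)
    im=d["img"]
    x0,y0=(210,150) if c=="top" else (260,80)
    cv2.imwrite(f"pics/{c}_z.png",cv2.resize(im[y0:y0+110,x0:x0+130] if c=="top" else im[y0:y0+140,x0:x0+130],None,fx=5 if c=="top" else 4.2,fy=5 if c=="top" else 4.2,interpolation=cv2.INTER_CUBIC)[:,:,::-1])
E
```

```text
top bar 0.67 [380. 234.] [ 0.418 -0.29 ] 303 -152.6964708345645 ends [ 0.5453134  -0.23220579] [ 0.36420418 -0.32569736]
top bar 0.66 [456. 177.] [ 0.63  -0.575] 323 -140.9500134854618 ends [ 0.68011153 -0.53892735] [ 0.52497164 -0.66478142]
top bar 0.63 [380. 152.] [ 0.726 -0.297] 333 68.99020588432117 ends [ 0.69918951 -0.34836276] [ 0.77588556 -0.14866475]
top stand 0.98 [258. 200.] [0.544 0.151] 5676
top bowl 0.68 [179. 196.] [0.559 0.439] 1407
top mallet 0.75 [199. 239.] [0.402 0.359] 565
top star 0.63 [414. 201.] [ 0.541 -0.416] 325
top star 0.34 [262. 204.] [0.531 0.138] 5668
top deck_top 0.67 [249. 196.] [0.559 0.184] 3599
scene bar 0.94 [345. 368.] [ 0.624 -0.579] 542 -140.60506587380291 ends [ 0.67975373 -0.53746518] [ 0.52357501 -0.6657287 ]
scene bar 0.89 [275. 275.] [ 0.41  -0.291] 410 -152.6213786328334 ends [ 0.54436657 -0.22889429] [ 0.36215965 -0.32325515]
scene bar 0.69 [376. 279.] [ 0.721 -0.296] 377 68.99035800237107 ends [ 0.69456657 -0.35352521] [ 0.77293722 -0.14946534]
scene stand 0.67 [278. 274.] [ 0.42  -0.287] 497
scene stand 0.62 [317. 163.] [0.525 0.231] 6099
scene mallet 0.75 [276. 276.] [ 0.413 -0.296] 435
scene mallet 0.55 [281. 128.] [0.368 0.438] 492
scene star 0.91 [316. 314.] [ 0.54  -0.421] 585
scene deck_top 0.87 [316. 137.] [0.515 0.391] 2782
```

View pics/top_z.png

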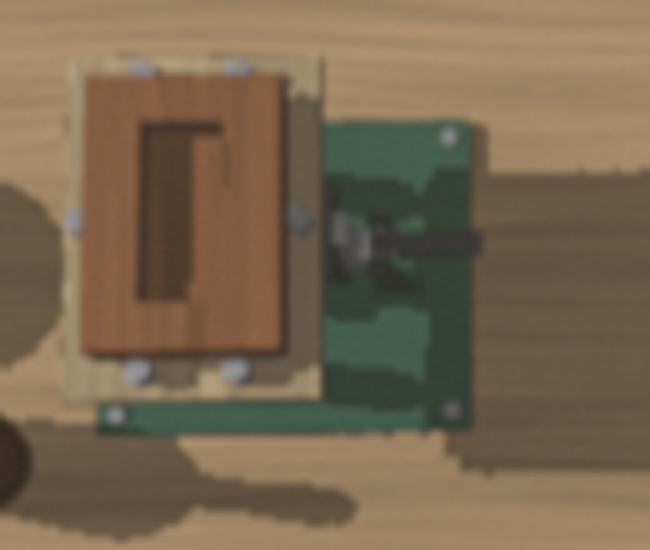

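View pics/scene_z.png

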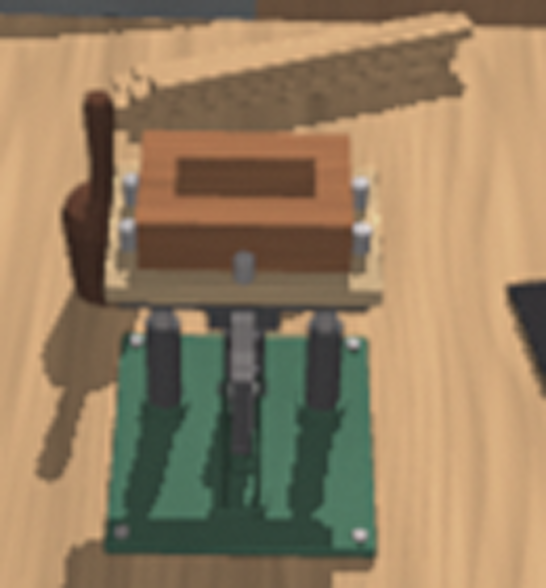

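Run:
```python
from h import *
from scipy.optimize import least_squares
D={c:shot(c)[0] for c in ["top","scene"]}
def loc(p,pts):
    c,s=np.cos(p[2]),np.sin(p[2]); pts=np.atleast_2d(pts)
    return np.c_[p[0]+c*pts[:,0]-s*pts[:,1],p[1]+s*pts[:,0]+c*pts[:,1],pts[:,2]]
# refine outline: green mask
for c in D:
    hsv=cv2.cvtColor(D[c]["img"],cv2.COLOR_RGB2HSV)
    m=cv2.inRange(hsv,(60,80,20),(95,255,255)); 
    n,l,st,ce=cv2.connectedComponentsWithStats(m)
    for i in range(1,n):
        if st[i,4]>150: print(c,st[i],ce[i])
obs=[("top",(0.115,-.17,.012),(304,174.4)),("top",(-.115,-.17,.012),(304,236.4)),
 ("top",(-.115,.1,.012),(229.6,236.4)),
 ("scene",(-.115,-.17,.012),(285.5,211.7)),("scene",(.115,-.17,.012),(349,212.4))]
def res(p): return np.concatenate([proj(D[c],loc(p,P))[0]-uv for c,P,uv in obs])
r=least_squares(res,[0.53,0.13,0]);p=r.x;print(p,r.fun.round(1))
np.save("stand.npy",p)
for n,P in dict(piv=(0,-.11,.138),t55=(0,-.165,.13),end=(0,-.18,.13)).items(): print(n,loc(p,P)[0].round(4))
for c,(x0,y0,w,h,k) in dict(top=(210,150,130,110,5),scene=(260,80,130,140,4.2)).items():
    im=cv2.resize(D[c]["img"][y0:y0+h,x0:x0+w],None,fx=k,fy=k,interpolation=cv2.INTER_CUBIC)[:,:,::-1].copy()
    C=[(-.115,-.17,.012),(.115,-.17,.012),(.115,.1,.012),(-.115,.1,.012)]
    def P(X): return ((proj(D[c],loc(p,X))+.5-[x0,y0])*k).astype(int)
    cv2.polylines(im,[P(C)],True,(0,0,255),1)
    for dz,col in ((0,(255,0,0)),(.3*.07,(0,255,255)),(-.3*.07,(255,0,255))):
        cv2.polylines(im,[P([(0,-.11,.138),(0,-.177,.138+dz)])],False,col,1)
    cv2.imwrite(f"pics/{c}_fit.png",im)
```

```text
scene [  522     0   118   210 12020] [589.22587354  75.17745424]
scene [ 286  160   63   52 1851] [317.82982172 187.89141005]
[0.52816218 0.15133804 0.00946425] [ 0.8 -1.3  1.1 -0.8 -0.1  0.  -2.  -1.6  0.1 -1. ]
piv [0.5292 0.0413 0.138 ]
t55 [ 0.5297 -0.0137  0.13  ]
end [ 0.5299 -0.0287  0.13  ]
```

View pics/top_fit.png

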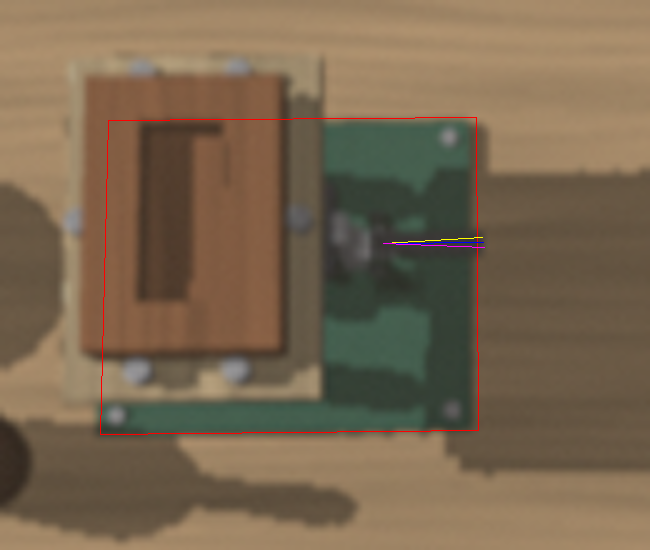

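View pics/scene_fit.png

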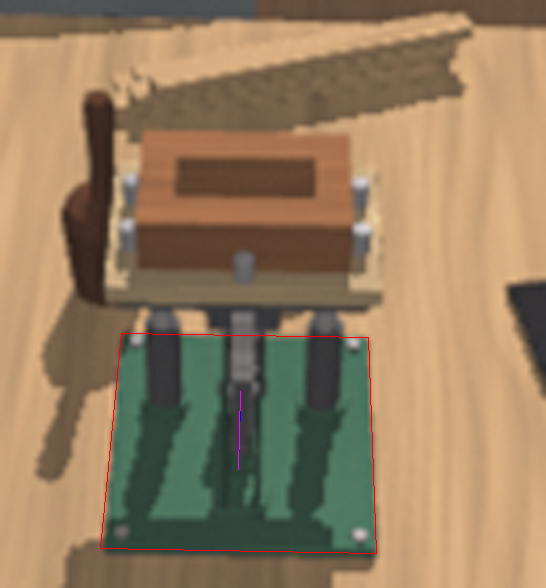

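```bash
cat >> h.py <<'E'
def rel(pos,heading=None,quat=None):
    """tool-frame shift/turn from measured pose to tool-down pose with x-axis heading (deg)"""
    s=readout.get_state(); W=Ro.from_quat(s["tcp_rot"])
    t=W.inv().apply(np.array(pos)-s["eef_pos"])*1000
    if heading is not None:
        h=np.radians(heading); x=np.array([np.cos(h),np.sin(h),0]); z=np.array([0,0,-1.]); y=np.cross(z,x)
        w=(W.inv()*Ro.from_matrix(np.c_[x,y,z])).as_rotvec()
    else: w=np.zeros(3)
    print("t",t.round(1),"w",w.round(4),"time",s["time"]); return t,w
def show():
    s=readout.get_state(); W=Ro.from_quat(s["tcp_rot"]).as_matrix()
    print(round(s["time"],2),s["eef_pos"].round(4),"xhead",np.degrees(np.arctan2(W[1,0],W[0,0])).round(2),"z",W[:,2].round(3),"F",s["contact_force"].round(2),"M",s["wrist_torque"].round(2),"op",round(s["opening"],3),"q",s["qpos"].round(2))
E
python3 -c "
from h import *
rel((0.433,-0.2885,0.30),-62.6)"
```

```text
t [-224.8 -260.9  104.7] w [-0.     -0.     -0.0204] time 0.95
```

Request:
apply_moves(
  steps=[
    {"tx":-20,"ty":-24,"tz":9},
    {"tx":-45,"ty":-52,"tz":20},
    {"tx":-68,"ty":-78,"tz":31},
    {"tx":-90,"ty":-104,"tz":42},
    {"tx":-113,"ty":-130,"tz":52},
    {"tx":-135,"ty":-157,"tz":63},
    {"tx":-158,"ty":-183,"tz":73},
    {"tx":-180,"ty":-209,"tz":84},
    {"tx":-203,"ty":-235,"tz":95,"wz":-0.01},
    {"tx":-219,"ty":-254,"tz":102,"wz":-0.02},
    {"tx":-225,"ty":-261,"tz":105,"wz":-0.02},
    {"tx":-225,"ty":-261,"tz":105,"wz":-0.02},
  ],
)

```text
$.steps[0]: bad value
```

Run:
```python
from h import *
show()
d,p=shot("wrist")
cv2.imwrite("pics/w1.png",d["img"][:,:,::-1])
for r in spotter.trace("wrist","bar"):
    ys,xs=np.nonzero(r["region"])
    pts=np.array([onz(d,(x,y),0.02,p)[:2] for x,y in zip(xs,ys)])
    m=pts.mean(0); w,V=np.linalg.eigh(np.cov(pts.T)); a=V[:,1]; a=a*np.sign(a[0]); pr=(pts-m)@a
    print(r["confidence"],r["uv"],len(xs),np.degrees(np.arctan2(a[1],a[0])),m+a*pr.min(),m+a*pr.max(),np.ptp(pr))
```

```text
0.95 [ 0.2984 -0.6055  0.4047] xhead -63.77 z [ 0. -0. -1.] F [-0.54  0.7   0.72] M [-0.05  0.    0.05] op 1.002 q [-1.26  0.29  1.58  0.    1.28 -0.15]
0.89 [438.7, 20.3] 358 38.07817813829549 [ 0.51136072 -0.67016057] [ 0.5562734  -0.63497215] 0.057055874209688676
0.6 [145.1, 19.8] 940 37.541764627382605 [ 0.36317518 -0.33573831] [ 0.41478067 -0.29608023] 0.06508371453002613
```

View pics/w1.png

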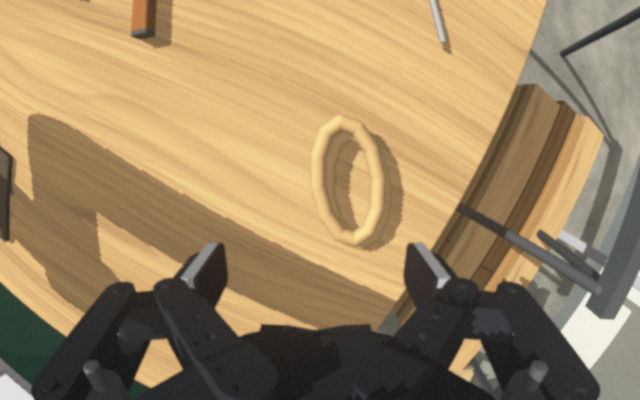

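Request:
apply_moves(
  steps=[
    {"tx":-20,"ty":-24,"tz":9,"wx":0,"wy":0,"wz":0},
    {"tx":-45,"ty":-52,"tz":20,"wx":0,"wy":0,"wz":0},
    {"tx":-68,"ty":-78,"tz":31,"wx":0,"wy":0,"wz":0},
    {"tx":-90,"ty":-104,"tz":42,"wx":0,"wy":0,"wz":0},
    {"tx":-113,"ty":-130,"tz":52,"wx":0,"wy":0,"wz":0},
    {"tx":-135,"ty":-157,"tz":63,"wx":0,"wy":0,"wz":0},
    {"tx":-158,"ty":-183,"tz":73,"wx":0,"wy":0,"wz":0},
    {"tx":-180,"ty":-209,"tz":84,"wx":0,"wy":0,"wz":0},
    {"tx":-203,"ty":-235,"tz":95,"wx":0,"wy":0,"wz":-0.01},
    {"tx":-219,"ty":-254,"tz":102,"wx":0,"wy":0,"wz":-0.02},
    {"tx":-225,"ty":-261,"tz":105,"wx":0,"wy":0,"wz":-0.02},
    {"tx":-225,"ty":-261,"tz":105,"wx":0,"wy":0,"wz":-0.02},
  ],
)

```text
time: 2.25
eef_pos: [0.4333, -0.2875, 0.2995]
tcp_rot: [0.855, -0.519, -0.0, 0.0]
contact_force: [-0.5, -0.1, 0.7]
opening: 1.003
```

Run:
```python
from h import *
show()
d,p=shot("wrist")
cv2.imwrite("pics/w2.png",d["img"][:,:,::-1])
for r in spotter.trace("wrist","bar"):
    ys,xs=np.nonzero(r["region"])
    pts=np.array([onz(d,(x,y),0.02,p)[:2] for x,y in zip(xs,ys)])
    m=pts.mean(0); w,V=np.linalg.eigh(np.cov(pts.T)); a=V[:,1]; a=a*np.sign(a[0]); pr=(pts-m)@a
    print(r["confidence"],r["uv"],len(xs),np.degrees(np.arctan2(a[1],a[0])),m+a*pr.min(),m+a*pr.max(),np.ptp(pr))
```

```text
2.25 [ 0.4333 -0.2875  0.2995] xhead -62.52 z [-0.001  0.    -1.   ] F [-0.48 -0.13  0.67] M [-0.02  0.05 -0.05] op 1.003 q [-0.78  0.06  2.04 -0.    1.04  0.31]
0.69 [317.7, 187.7] 5436 27.707921270621256 [ 0.36367131 -0.32559015] [ 0.55174008 -0.22681867] 0.21242803504890262
```

View pics/w2.png

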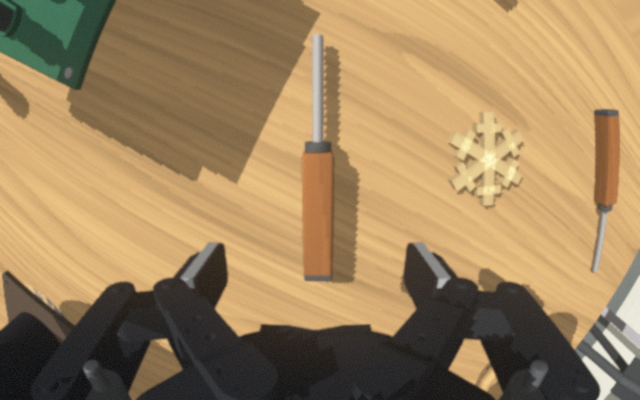

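Run:
```python
from h import *
d,p=shot("wrist"); W=Ro.from_quat(p[1])
for n,uv,z in [("back",(318,276),.026),("back_b",(318,280),.013),("front",(317.5,150),.026),("front",(317.5,142),.026),("tip",(318,36),.0175),("sideL",(303,210),.026),("sideR",(333,210),.026)]:
    X=onz(d,uv,z,p); print(n,X.round(4),(W.inv().apply(X-p[0])*1000).round(1))
```

```text
back [ 0.3703 -0.3243  0.026 ] [  2.   72.  274.4]
back_b [ 0.3599 -0.3299  0.013 ] [  2.1  83.7 287.4]
front [ 0.4691 -0.2725  0.026 ] [  1.3 -39.6 274.4]
front [ 0.4747 -0.2695  0.026 ] [  1.3 -46.  274.4]
tip [ 0.5525 -0.2299  0.0175] [   1.8 -133.3  282.9]
sideL [ 0.4197 -0.2846  0.026 ] [-10.6   9.9 274.4]
sideR [ 0.431  -0.3066  0.026 ] [ 14.2   9.9 274.4]
```

Request:
apply_moves(
  steps=[
    {"tx":2,"ty":-5,"tz":15,"wx":0,"wy":0,"wz":0},
    {"tx":2,"ty":-5,"tz":35,"wx":0,"wy":0,"wz":0},
    {"tx":2,"ty":-5,"tz":55,"wx":0,"wy":0,"wz":0},
    {"tx":2,"ty":-5,"tz":75,"wx":0,"wy":0,"wz":0},
    {"tx":2,"ty":-5,"tz":93,"wx":0,"wy":0,"wz":0},
    {"tx":2,"ty":-5,"tz":108,"wx":0,"wy":0,"wz":0},
    {"tx":2,"ty":-5,"tz":118,"wx":0,"wy":0,"wz":0},
    {"tx":2,"ty":-5,"tz":124,"wx":0,"wy":0,"wz":0},
    {"tx":2,"ty":-5,"tz":125,"wx":0,"wy":0,"wz":0},
    {"tx":2,"ty":-5,"tz":125,"wx":0,"wy":0,"wz":0},
  ],
)

```text
time: 3.4
eef_pos: [0.4386, -0.288, 0.1751]
tcp_rot: [0.854, -0.52, 0.0, 0.0]
contact_force: [-0.2, -0.5, 0.5]
opening: 1.004
```

Run:
```python
from h import *
show()
d,p=shot("wrist")
cv2.imwrite("pics/w3.png",d["img"][:,:,::-1])
```

```text
3.4 [ 0.4386 -0.288   0.1751] xhead -62.63 z [ 0.001 -0.001 -1.   ] F [-0.2  -0.49  0.54] M [-0.03  0.01  0.01] op 1.004 q [-0.77  0.28  2.07 -0.    0.79  0.32]
```

View pics/w3.png

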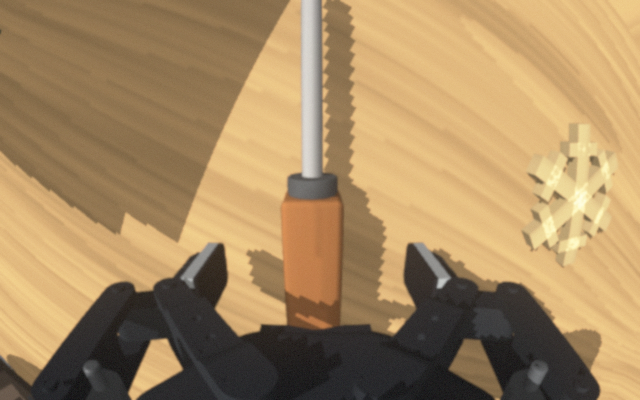

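Request:
apply_moves(
  steps=[
    {"tx":0,"ty":0,"tz":0,"wx":0,"wy":0,"wz":0},
    {"tx":0,"ty":0,"tz":0,"wx":0,"wy":0,"wz":0},
    {"tx":0,"ty":0,"tz":0,"wx":0,"wy":0,"wz":0},
    {"tx":0,"ty":0,"tz":0,"wx":0,"wy":0,"wz":0},
    {"tx":0,"ty":0,"tz":0,"wx":0,"wy":0,"wz":0},
    {"tx":0,"ty":0,"tz":0,"wx":0,"wy":0,"wz":0},
    {"tx":0,"ty":0,"tz":0,"wx":0,"wy":0,"wz":0},
    {"tx":0,"ty":0,"tz":0,"wx":0,"wy":0,"wz":0},
  ],
  hand=0,
  force=100,
)

```text
time: 4.25
eef_pos: [0.4387, -0.288, 0.1753]
tcp_rot: [0.854, -0.52, 0.001, 0.0]
contact_force: [-0.0, -0.2, 4.9]
opening: 0.283
```

Run:
```python
from h import *
show()
d,p=shot("wrist")
cv2.imwrite("pics/w4.png",d["img"][:,:,::-1])
```

```text
4.25 [ 0.4387 -0.288   0.1753] xhead -62.62 z [ 0.001 -0.001 -1.   ] F [-0.05 -0.16  4.92] M [0.07 0.07 0.04] op 0.283 q [-0.77  0.28  2.07  0.    0.79  0.32]
```

View pics/w4.png

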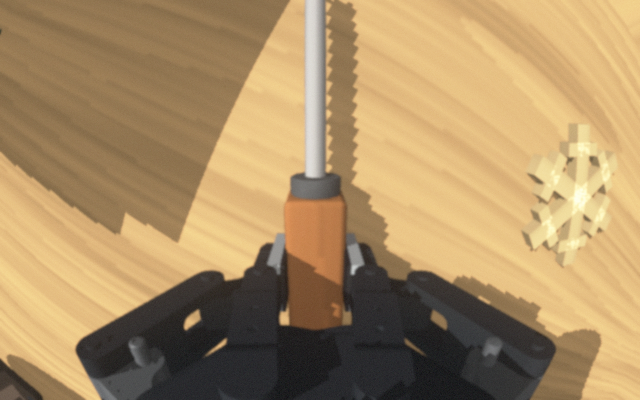

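Request:
apply_moves(
  steps=[
    {"tx":0,"ty":0,"tz":-4,"wx":0,"wy":0,"wz":0},
    {"tx":0,"ty":0,"tz":-14,"wx":0,"wy":0,"wz":0},
    {"tx":0,"ty":0,"tz":-26,"wx":0,"wy":0,"wz":0},
    {"tx":0,"ty":0,"tz":-40,"wx":0,"wy":0,"wz":0},
    {"tx":0,"ty":0,"tz":-55,"wx":0,"wy":0,"wz":0},
    {"tx":0,"ty":0,"tz":-68,"wx":0,"wy":0,"wz":0},
    {"tx":0,"ty":0,"tz":-78,"wx":0,"wy":0,"wz":0},
    {"tx":0,"ty":0,"tz":-84,"wx":0,"wy":0,"wz":0},
    {"tx":0,"ty":0,"tz":-85,"wx":0,"wy":0,"wz":0},
    {"tx":0,"ty":0,"tz":-85,"wx":0,"wy":0,"wz":0},
  ],
)

```text
time: 5.3
eef_pos: [0.4383, -0.2877, 0.2596]
tcp_rot: [0.854, -0.52, -0.0, -0.0]
contact_force: [0.3, -0.1, -1.8]
opening: 0.283
```

Run:
```python
from h import *
show()
rel((0.429,-0.160,0.260),-35)
d,p=shot("wrist")
cv2.imwrite("pics/w5.png",d["img"][:,:,::-1])
```

```text
5.3 [ 0.4383 -0.2877  0.2596] xhead -62.63 z [-0.  0. -1.] F [ 0.33 -0.14 -1.78] M [-0.    0.02 -0.04] op 0.283 q [-0.77  0.13  2.05 -0.    0.96  0.32]
t [-117.6  -50.5   -0.4] w [ 0.000e+00  4.000e-04 -4.822e-01] time 5.3
```

View pics/w5.png

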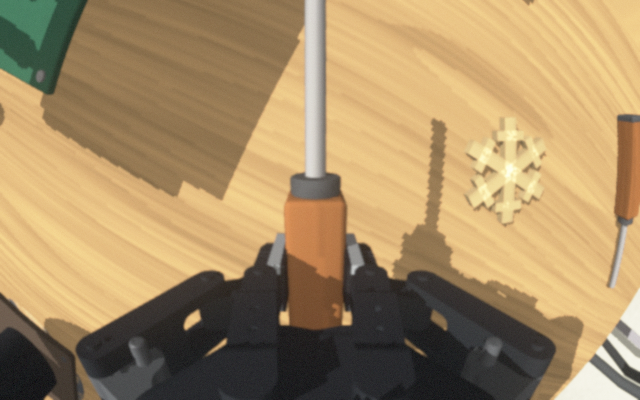

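Request:
apply_moves(
  steps=[
    {"tx":-6,"ty":-3,"tz":0,"wx":0,"wy":0,"wz":-0.02},
    {"tx":-18,"ty":-8,"tz":0,"wx":0,"wy":0,"wz":-0.07},
    {"tx":-33,"ty":-14,"tz":0,"wx":0,"wy":0,"wz":-0.14},
    {"tx":-50,"ty":-21,"tz":0,"wx":0,"wy":0,"wz":-0.21},
    {"tx":-67,"ty":-29,"tz":0,"wx":0,"wy":0,"wz":-0.28},
    {"tx":-84,"ty":-36,"tz":0,"wx":0,"wy":0,"wz":-0.35},
    {"tx":-100,"ty":-43,"tz":0,"wx":0,"wy":0,"wz":-0.42},
    {"tx":-112,"ty":-48,"tz":0,"wx":0,"wy":0,"wz":-0.46},
    {"tx":-118,"ty":-50,"tz":0,"wx":0,"wy":0,"wz":-0.48},
    {"tx":-118,"ty":-50,"tz":0,"wx":0,"wy":0,"wz":-0.48},
    {"tx":-118,"ty":-50,"tz":0,"wx":0,"wy":0,"wz":-0.48},
  ],
)

```text
time: 6.45
eef_pos: [0.4287, -0.1602, 0.2598]
tcp_rot: [0.953, -0.302, 0.0, 0.0]
contact_force: [-0.6, -1.0, -1.4]
opening: 0.284
```

Run:
```python
from h import *
show()
rel((0.469,-0.1025,0.260),-35)
d,p=shot("wrist")
cv2.imwrite("pics/w6.png",d["img"][:,:,::-1])
d,p=shot("scene")
cv2.imwrite("pics/s6.png",cv2.resize(d["img"][80:240,220:380],None,fx=3.7,fy=3.7,interpolation=cv2.INTER_CUBIC)[:,:,::-1])
```

```text
6.45 [ 0.4287 -0.1602  0.2598] xhead -35.14 z [ 0.    -0.001 -1.   ] F [-0.63 -1.05 -1.39] M [-0.04  0.   -0.01] op 0.284 q [-0.58 -0.02  2.21 -0.    0.95  0.03]
t [ -0.3 -70.4  -0.2] w [ 0.0002 -0.0006 -0.0025] time 6.45
```

View pics/w6.png

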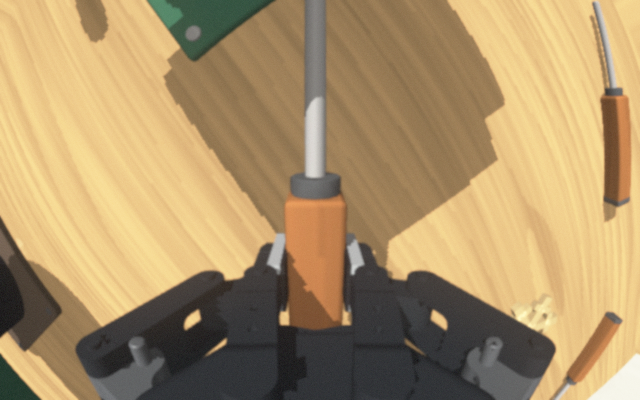

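View pics/s6.png

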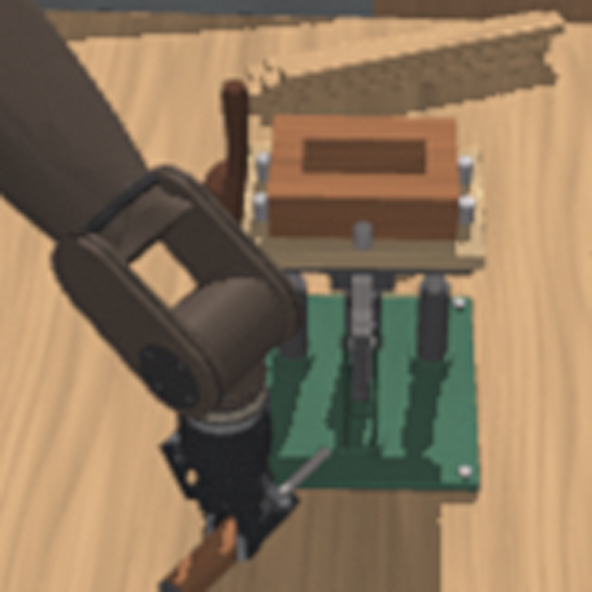

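Run:
```python
from h import *
d,p=shot("scene"); W=Ro.from_quat(p[1])
tip=p[0]+W.apply([0.0005,-0.128,0.1623]); print(tip, proj(d,tip))
# tail end for angles; tail end seen in zoom ~ (360,402)
P=np.load("stand.npy")
for a in (-17,-8,0,8,17):
    r=np.radians(a)
    # top edge of end
    X=np.array([0,-.11-.07*np.cos(r)-.004*np.sin(r)*-1*-1,.138+.07*np.sin(r)+.004]); c,s=np.cos(P[2]),np.sin(P[2])
    Xb=X-[0,0,.008]
    f2=lambda X:np.array([P[0]+c*X[0]-s*X[1],P[1]+s*X[0]+c*X[1],X[2]])
    print(a,(proj(d,f2(X))-[220,80])*3.7,(proj(d,f2(Xb))-[220,80])*3.7)
```

```text
[ 0.50292701 -0.05629072  0.09758755] [[307.94753636 201.67675283]]
-17 [[356.71055785 406.81412996]] [[356.66924198 413.05939386]]
-8 [[356.69331554 400.74379151]] [[356.65179613 407.05342931]]
0 [[356.713866   393.98001354]] [[356.67204636 400.34945409]]
8 [[356.76831268 386.05664747]] [[356.72608317 392.48706787]]
17 [[356.869182   375.95065546]] [[356.82636783 382.44946035]]
```

Request:
apply_moves(
  steps=[
    {"tx":0,"ty":-4,"tz":0,"wx":0,"wy":0,"wz":0},
    {"tx":0,"ty":-12,"tz":0,"wx":0,"wy":0,"wz":0},
    {"tx":0,"ty":-22,"tz":0,"wx":0,"wy":0,"wz":0},
    {"tx":0,"ty":-32,"tz":0,"wx":0,"wy":0,"wz":0},
    {"tx":0,"ty":-42,"tz":0,"wx":0,"wy":0,"wz":0},
    {"tx":0,"ty":-52,"tz":0,"wx":0,"wy":0,"wz":0},
    {"tx":0,"ty":-61,"tz":0,"wx":0,"wy":0,"wz":0},
    {"tx":0,"ty":-67,"tz":0,"wx":0,"wy":0,"wz":0},
    {"tx":0,"ty":-70,"tz":0,"wx":0,"wy":0,"wz":0},
    {"tx":0,"ty":-70,"tz":0,"wx":0,"wy":0,"wz":0},
    {"tx":0,"ty":-70,"tz":0,"wx":0,"wy":0,"wz":0},
  ],
)

```text
time: 7.7
eef_pos: [0.4688, -0.1028, 0.2597]
tcp_rot: [0.953, -0.302, -0.0, 0.0]
contact_force: [-0.0, -0.4, -1.6]
opening: 0.283
```

Run:
```python
from h import *
show()
d,p=shot("wrist")
cv2.imwrite("pics/w7.png",d["img"][:,:,::-1])
for _ in range(3): show(); d,p=shot("scene")
cv2.imwrite("pics/s7.png",cv2.resize(d["img"][80:240,220:380],None,fx=3.7,fy=3.7,interpolation=cv2.INTER_CUBIC)[:,:,::-1])
```

```text
7.7 [ 0.4688 -0.1028  0.2597] xhead -35.13 z [-0. -0. -1.] F [-0.   -0.42 -1.61] M [-0.06  0.03  0.03] op 0.283 q [-0.43  0.03  2.16 -0.    0.96  0.19]
7.75 [ 0.4687 -0.1029  0.2597] xhead -35.14 z [-0. -0. -1.] F [ 0.51  0.5  -1.16] M [-0.04  0.02  0.  ] op 0.284 q [-0.43  0.03  2.16 -0.    0.96  0.19]
7.8 [ 0.4687 -0.103   0.2597] xhead -35.15 z [-0. -0. -1.] F [ 0.01 -1.16 -1.83] M [ 0.03 -0.02 -0.02] op 0.279 q [-0.43  0.03  2.16 -0.    0.96  0.19]
7.85 [ 0.4687 -0.103   0.2597] xhead -35.16 z [-0. -0. -1.] F [ 0.61  0.69 -1.61] M [-0.01  0.04  0.01] op 0.282 q [-0.43  0.03  2.16 -0.    0.96  0.19]
```

View pics/w7.png

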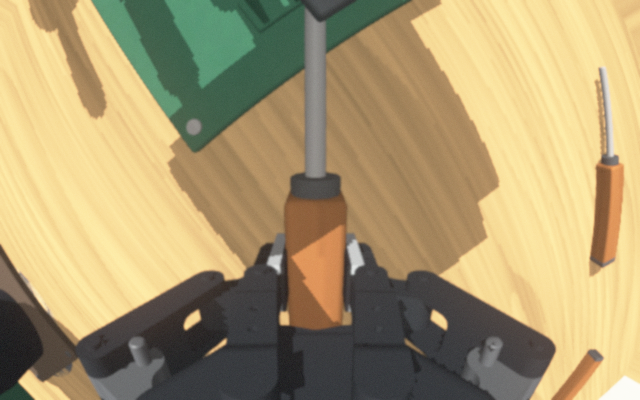

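View pics/s7.png

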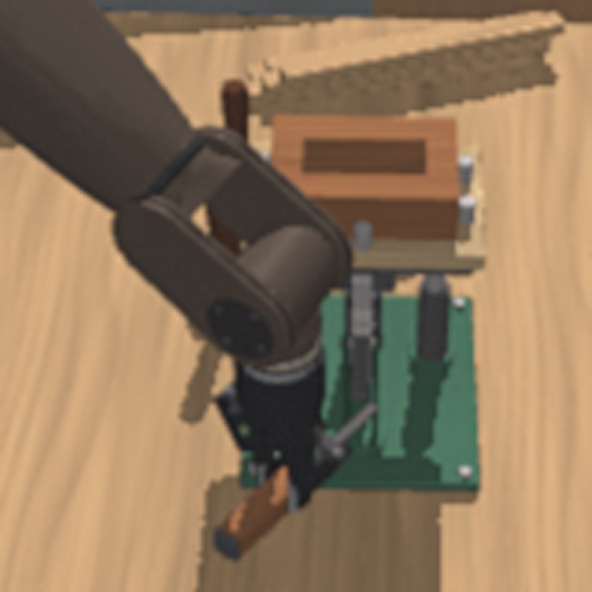

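Run:
```python
from h import *
d,p=shot("wrist"); W=Ro.from_quat(p[1]); P=np.load("stand.npy"); c,s=np.cos(P[2]),np.sin(P[2])
for z in (.12,.13,.14):
    for uv in ((325,20),(303,4)):
        X=onz(d,uv,z,p); q=np.array([c*(X[0]-P[0])+s*(X[1]-P[1]),-s*(X[0]-P[0])+c*(X[1]-P[1])]); print(z,uv,(q*1000).round(1),(W.inv().apply(X-p[0])*1000).round(1))
```

```text
0.12 (325, 20) [  -0.  -173.2] [   3.2 -101.5  139.7]
0.12 (303, 4) [  -2.6 -163.5] [  -4.5 -107.9  139.7]
0.13 (325, 20) [  -2.2 -175.6] [  2.9 -98.3 129.7]
0.13 (303, 4) [  -4.5 -166.8] [  -4.1 -104.1  129.7]
0.14 (325, 20) [  -4.3 -178. ] [  2.6 -95.1 119.7]
0.14 (303, 4) [  -6.4 -170.1] [  -3.7 -100.3  119.7]
```

Request:
apply_moves(
  steps=[
    {"tx":0,"ty":0,"tz":-1.5,"wx":0,"wy":0,"wz":0},
    {"tx":0,"ty":0,"tz":-3,"wx":0,"wy":0,"wz":0},
    {"tx":0,"ty":0,"tz":-5,"wx":0,"wy":0,"wz":0},
    {"tx":0,"ty":0,"tz":-7,"wx":0,"wy":0,"wz":0},
    {"tx":0,"ty":0,"tz":-9,"wx":0,"wy":0,"wz":0},
    {"tx":0,"ty":0,"tz":-11,"wx":0,"wy":0,"wz":0},
    {"tx":0,"ty":0,"tz":-12,"wx":0,"wy":0,"wz":0},
    {"tx":0,"ty":0,"tz":-12,"wx":0,"wy":0,"wz":0},
  ],
)

```text
time: 8.75
eef_pos: [0.4689, -0.1027, 0.272]
tcp_rot: [0.953, -0.302, 0.0, 0.0]
contact_force: [-0.1, 0.0, -1.5]
opening: 0.28
```

```bash
cat >> h.py <<'E'
def feel(n=4,save=None):
    F=[];M=[];z=[]
    for i in range(n):
        s=readout.get_state();F.append(s["contact_force"]);M.append(s["wrist_torque"]);z.append(s["eef_pos"])
        d=imaging.read_camera("scene")
    F=np.mean(F,0);M=np.mean(M,0);W=Ro.from_quat(s["tcp_rot"]).as_matrix()
    print("t",round(s["time"],2),"pos",np.mean(z,0).round(4),"axis z",round(np.mean(z,0)[2]-.1623,4),"F",F.round(2),"M tool",(W.T@M).round(3))
    if save:
        im=d["img"][80:240,220:380]; cv2.imwrite(save,cv2.resize(im,None,fx=3.7,fy=3.7,interpolation=cv2.INTER_CUBIC)[:,:,::-1])
E
python3 -c "
from h import *
feel(6)"
```

```text
t 9.0 pos [ 0.4688 -0.1027  0.2717] axis z 0.1094 F [-0.14 -0.1  -1.78] M tool [ 0.005 -0.014  0.016]
```

Request:
apply_moves(
  steps=[
    {"tx":0,"ty":0,"tz":-0.7,"wx":0,"wy":0,"wz":0},
    {"tx":0,"ty":0,"tz":-1.4,"wx":0,"wy":0,"wz":0},
    {"tx":0,"ty":0,"tz":-2.1,"wx":0,"wy":0,"wz":0},
    {"tx":0,"ty":0,"tz":-2.8,"wx":0,"wy":0,"wz":0},
    {"tx":0,"ty":0,"tz":-3.5,"wx":0,"wy":0,"wz":0},
    {"tx":0,"ty":0,"tz":-4,"wx":0,"wy":0,"wz":0},
  ],
)

```text
time: 9.65
eef_pos: [0.4688, -0.1028, 0.2758]
tcp_rot: [0.953, -0.302, 0.0, 0.0]
contact_force: [-0.1, 0.5, -2.4]
opening: 0.284
```

```bash
python3 -c "
from h import *
feel(3)"
```

```text
t 9.75 pos [ 0.4688 -0.1027  0.2758] axis z 0.1135 F [-0.11  0.42 -2.  ] M tool [-0.012  0.002  0.009]
```

Request:
apply_moves(
  steps=[
    {"tx":0,"ty":0,"tz":-0.7,"wx":0,"wy":0,"wz":0},
    {"tx":0,"ty":0,"tz":-1.4,"wx":0,"wy":0,"wz":0},
    {"tx":0,"ty":0,"tz":-2.1,"wx":0,"wy":0,"wz":0},
    {"tx":0,"ty":0,"tz":-2.8,"wx":0,"wy":0,"wz":0},
    {"tx":0,"ty":0,"tz":-3,"wx":0,"wy":0,"wz":0},
  ],
)

```text
time: 10.3
eef_pos: [0.4689, -0.1027, 0.2789]
tcp_rot: [0.953, -0.302, 0.0, 0.0]
contact_force: [0.3, -0.7, -1.9]
opening: 0.283
```

```bash
python3 -c "
from h import *
feel(3)"
```

```text
t 10.4 pos [ 0.4688 -0.1027  0.2788] axis z 0.1165 F [ 0.36 -0.37 -2.3 ] M tool [-0.017 -0.007  0.016]
```

Request:
apply_moves(
  steps=[
    {"tx":0,"ty":0,"tz":-0.7,"wx":0,"wy":0,"wz":0},
    {"tx":0,"ty":0,"tz":-1.4,"wx":0,"wy":0,"wz":0},
    {"tx":0,"ty":0,"tz":-2.1,"wx":0,"wy":0,"wz":0},
    {"tx":0,"ty":0,"tz":-2.8,"wx":0,"wy":0,"wz":0},
    {"tx":0,"ty":0,"tz":-3,"wx":0,"wy":0,"wz":0},
  ],
)

```text
time: 10.95
eef_pos: [0.4688, -0.1028, 0.2819]
tcp_rot: [0.953, -0.302, 0.0, 0.0]
contact_force: [0.3, -0.4, -1.8]
opening: 0.28
```

```bash
python3 -c "
from h import *
feel(3,'pics/s8.png')"
```

```text
t 11.05 pos [ 0.4688 -0.1027  0.2818] axis z 0.1195 F [ 0.01  0.15 -1.71] M tool [-0.006  0.007 -0.007]
```

View pics/s8.png

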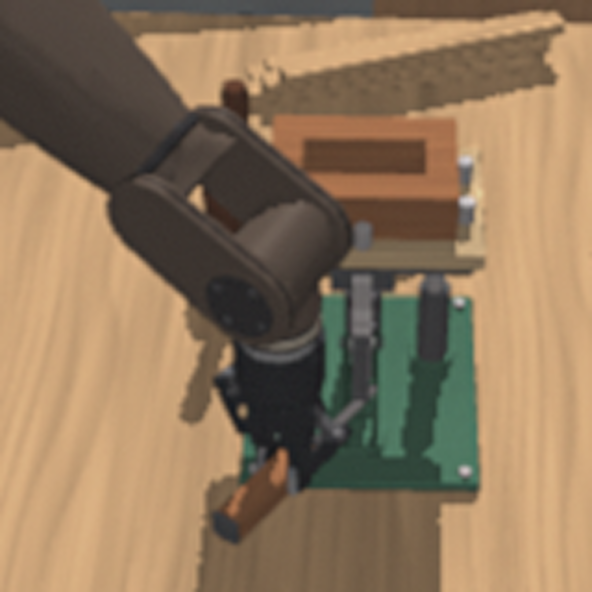

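Request:
apply_moves(
  steps=[
    {"tx":0,"ty":0,"tz":-0.6,"wx":0,"wy":0,"wz":0},
    {"tx":0,"ty":0,"tz":-1.2,"wx":0,"wy":0,"wz":0},
    {"tx":0,"ty":0,"tz":-1.8,"wx":0,"wy":0,"wz":0},
    {"tx":0,"ty":0,"tz":-2.4,"wx":0,"wy":0,"wz":0},
    {"tx":0,"ty":0,"tz":-2.5,"wx":0,"wy":0,"wz":0},
  ],
)

```text
time: 11.6
eef_pos: [0.4689, -0.1028, 0.2844]
tcp_rot: [0.953, -0.302, 0.0, 0.0]
contact_force: [0.2, -0.4, -2.1]
opening: 0.283
```

```bash
python3 -c "
from h import *
feel(3)"
```

```text
t 11.7 pos [ 0.4688 -0.1027  0.2843] axis z 0.122 F [-0.14  0.12 -1.4 ] M tool [ 0.011 -0.028  0.038]
```

Request:
apply_moves(
  steps=[
    {"tx":0,"ty":0,"tz":-0.6,"wx":0,"wy":0,"wz":0},
    {"tx":0,"ty":0,"tz":-1.2,"wx":0,"wy":0,"wz":0},
    {"tx":0,"ty":0,"tz":-1.8,"wx":0,"wy":0,"wz":0},
    {"tx":0,"ty":0,"tz":-2.4,"wx":0,"wy":0,"wz":0},
    {"tx":0,"ty":0,"tz":-2.5,"wx":0,"wy":0,"wz":0},
  ],
)

```text
time: 12.25
eef_pos: [0.4689, -0.1027, 0.2869]
tcp_rot: [0.953, -0.302, 0.0, -0.0]
contact_force: [0.0, 0.9, -2.0]
opening: 0.283
```

```bash
python3 -c "
from h import *
feel(3)"
```

```text
t 12.35 pos [ 0.4688 -0.1027  0.2868] axis z 0.1245 F [ 0.11  0.35 -1.67] M tool [-0.019 -0.004  0.028]
```

Request:
apply_moves(
  steps=[
    {"tx":0,"ty":0,"tz":-0.6,"wx":0,"wy":0,"wz":0},
    {"tx":0,"ty":0,"tz":-1.2,"wx":0,"wy":0,"wz":0},
    {"tx":0,"ty":0,"tz":-1.8,"wx":0,"wy":0,"wz":0},
    {"tx":0,"ty":0,"tz":-2.4,"wx":0,"wy":0,"wz":0},
    {"tx":0,"ty":0,"tz":-2.5,"wx":0,"wy":0,"wz":0},
  ],
)

```text
time: 12.9
eef_pos: [0.4688, -0.1027, 0.2892]
tcp_rot: [0.953, -0.302, -0.0, 0.0]
contact_force: [-0.2, -1.2, -2.6]
opening: 0.282
```

```bash
python3 -c "
from h import *
feel(3,'pics/s9.png')
d,p=shot('wrist'); cv2.imwrite('pics/w9.png',d['img'][:,:,::-1])"
```

```text
t 13.0 pos [ 0.4688 -0.1027  0.2891] axis z 0.1268 F [ 0.05 -0.92 -2.85] M tool [-0.07   0.023  0.054]
```

View pics/s9.png

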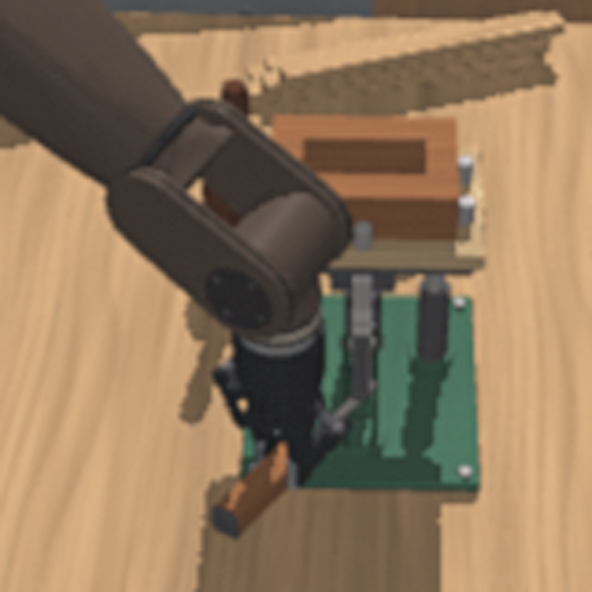

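View pics/w9.png

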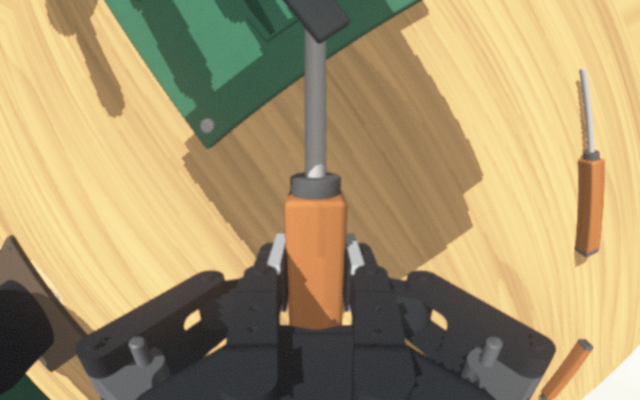

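Request:
apply_moves(
  steps=[
    {"tx":0,"ty":0,"tz":-0.4,"wx":0,"wy":0,"wz":0},
    {"tx":0,"ty":0,"tz":-0.8,"wx":0,"wy":0,"wz":0},
    {"tx":0,"ty":0,"tz":-1.2,"wx":0,"wy":0,"wz":0},
    {"tx":0,"ty":0,"tz":-1.5,"wx":0,"wy":0,"wz":0},
  ],
)

```text
time: 13.5
eef_pos: [0.4687, -0.1027, 0.2904]
tcp_rot: [0.953, -0.302, -0.0, 0.0]
contact_force: [0.9, -1.3, -4.5]
opening: 0.283
```

```bash
python3 -c "
from h import *
feel(3)"
```

```text
t 13.6 pos [ 0.4687 -0.1027  0.2905] axis z 0.1282 F [ 1.03 -1.05 -4.56] M tool [-0.283  0.115  0.043]
```

Request:
apply_moves(
  steps=[
    {"tx":0,"ty":0,"tz":-0.4,"wx":0,"wy":0,"wz":0},
    {"tx":0,"ty":0,"tz":-0.8,"wx":0,"wy":0,"wz":0},
    {"tx":0,"ty":0,"tz":-1,"wx":0,"wy":0,"wz":0},
  ],
)

```text
time: 13.95
eef_pos: [0.4687, -0.1028, 0.2916]
tcp_rot: [0.953, -0.302, -0.0, 0.0]
contact_force: [0.7, -1.0, -4.7]
opening: 0.282
```

```bash
python3 -c "
from h import *
feel(3)"
```

```text
t 14.05 pos [ 0.4687 -0.1028  0.2917] axis z 0.1294 F [ 0.59 -0.68 -4.76] M tool [-0.439  0.144  0.091]
```

Request:
apply_moves(
  steps=[
    {"tx":0,"ty":0,"tz":-0.4,"wx":0,"wy":0,"wz":0},
    {"tx":0,"ty":0,"tz":-0.8,"wx":0,"wy":0,"wz":0},
    {"tx":0,"ty":0,"tz":-1,"wx":0,"wy":0,"wz":0},
  ],
)

```text
time: 14.4
eef_pos: [0.4688, -0.1028, 0.2927]
tcp_rot: [0.953, -0.302, -0.0, 0.0]
contact_force: [0.4, -1.0, -4.9]
opening: 0.281
```

```bash
python3 -c "
from h import *
feel(3)"
```

```text
t 14.5 pos [ 0.4688 -0.1028  0.2927] axis z 0.1304 F [-0.01 -1.66 -5.44] M tool [-0.596  0.156  0.118]
```

Request:
apply_moves(
  steps=[
    {"tx":0,"ty":0,"tz":-0.4,"wx":0,"wy":0,"wz":0},
    {"tx":0,"ty":0,"tz":-0.8,"wx":0,"wy":0,"wz":0},
    {"tx":0,"ty":0,"tz":-1,"wx":0,"wy":0,"wz":0},
  ],
)

```text
time: 14.85
eef_pos: [0.4687, -0.1028, 0.2936]
tcp_rot: [0.953, -0.302, -0.0, 0.0]
contact_force: [0.1, -2.2, -7.0]
opening: 0.279
```

```bash
python3 -c "
from h import *
feel(3,'pics/s10.png')"
```

```text
t 14.95 pos [ 0.4687 -0.1028  0.2937] axis z 0.1314 F [-0.39 -2.87 -6.45] M tool [-0.841  0.231  0.151]
```

View pics/s10.png

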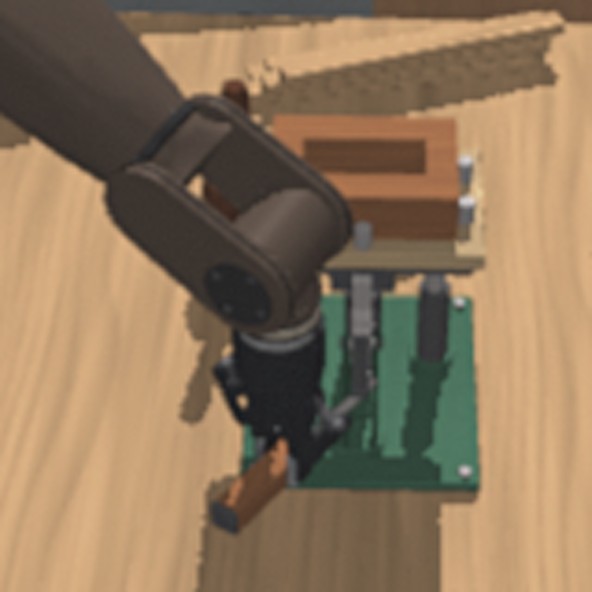

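```bash
python3 -c "
from h import *
d,p=shot('wrist'); cv2.imwrite('pics/w10.png',d['img'][:,:,::-1])
a=[cv2.imread(f'pics/{n}.png')[250:470,290:480] for n in ('s7','s9','s10')]
cv2.imwrite('pics/cmp.png',np.hstack([cv2.resize(x,None,fx=1.4,fy=1.4*1.5) for x in a]))
show()
"
```

```text
15.05 [ 0.4688 -0.1028  0.2937] xhead -35.12 z [-0. -0. -1.] F [-0.07 -2.97 -6.67] M [-0.79  0.31 -0.17] op 0.284 q [-0.43 -0.02  2.14 -0.    1.03  0.19]
```

View pics/cmp.png

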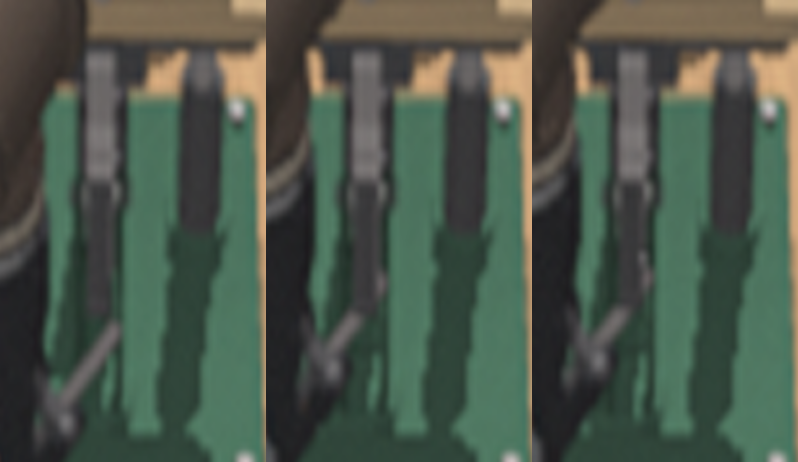

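View pics/w10.png

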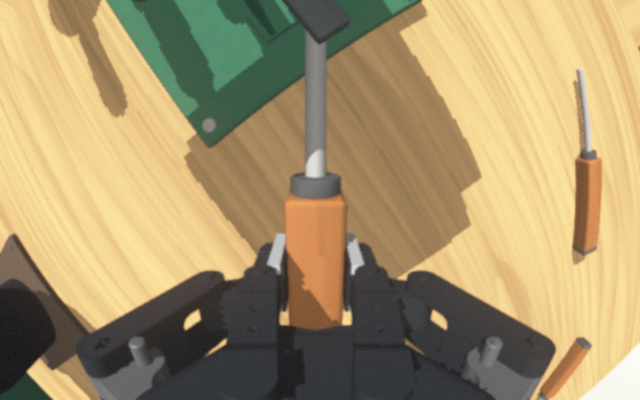

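Request:
apply_moves(
  steps=[
    {"tx":0.3,"ty":0.4,"tz":0,"wx":0,"wy":0,"wz":0},
    {"tx":0.6,"ty":0.8,"tz":0,"wx":0,"wy":0,"wz":0},
  ],
)

```text
time: 15.25
eef_pos: [0.4688, -0.1034, 0.2935]
tcp_rot: [0.953, -0.302, -0.0, -0.001]
contact_force: [0.5, 0.8, -5.5]
opening: 0.284
```

```bash
python3 -c "
from h import *
feel(4)"
```

```text
t 15.4 pos [ 0.4688 -0.1033  0.2935] axis z 0.1312 F [ 0.46  1.17 -5.11] M tool [-0.257 -0.056 -0.056]
```

Request:
apply_moves(
  steps=[
    {"tx":0,"ty":0.1,"tz":-0.4,"wx":0,"wy":0,"wz":0},
    {"tx":0.1,"ty":0.2,"tz":-0.8,"wx":0,"wy":0,"wz":0},
    {"tx":0.2,"ty":0.3,"tz":-1,"wx":0,"wy":0,"wz":0},
  ],
)

```text
time: 15.75
eef_pos: [0.4691, -0.1042, 0.2954]
tcp_rot: [0.953, -0.302, 0.001, -0.0]
contact_force: [0.7, -0.2, -1.2]
opening: 0.282
```

```bash
python3 -c "
from h import *
feel(3)"
```

```text
t 15.85 pos [ 0.4693 -0.1044  0.2957] axis z 0.1334 F [ 0.17 -0.1  -1.62] M tool [-0.003  0.021 -0.017]
```

```bash
python3 -c "
from h import *
feel(2,'pics/s11.png')
a=[cv2.imread(f'pics/{n}.png')[100:470,250:480] for n in ('s7','s10','s11')]
cv2.imwrite('pics/cmp2.png',np.hstack([cv2.resize(x,None,fx=1.1,fy=1.5) for x in a]))
d,p=shot('wrist'); cv2.imwrite('pics/w11.png',d['img'][:,:,::-1])
"
```

```text
t 15.95 pos [ 0.4694 -0.1045  0.2959] axis z 0.1336 F [-0.07  0.57 -1.3 ] M tool [ 0.011 -0.005  0.016]
```

View pics/cmp2.png

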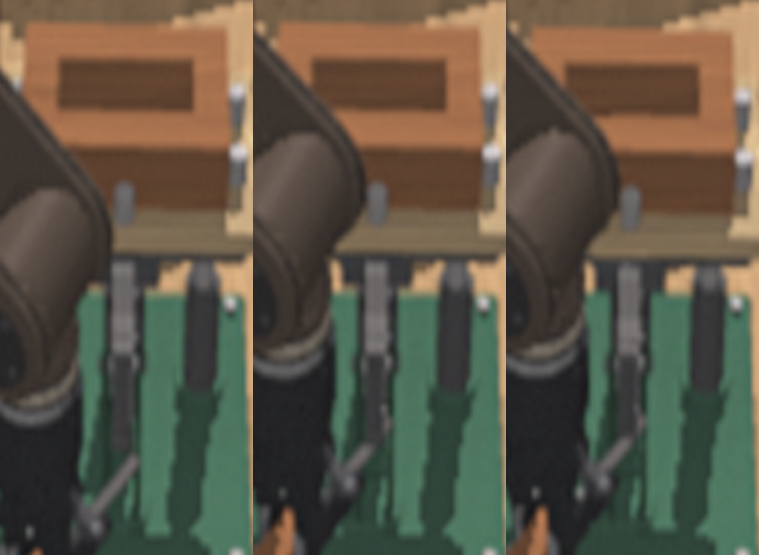

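View pics/w11.png

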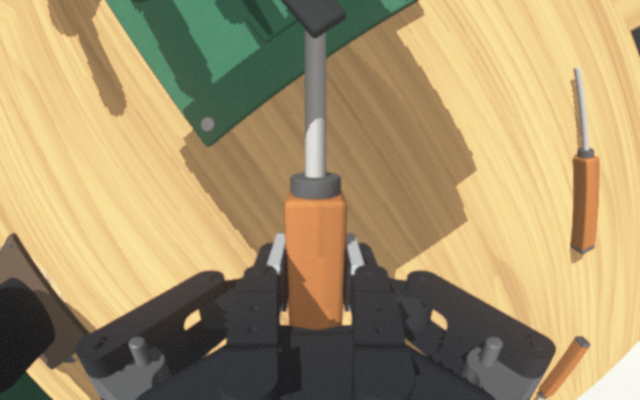

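Request:
apply_moves(
  steps=[
    {"tx":0,"ty":0,"tz":-0.4,"wx":0,"wy":0,"wz":0},
    {"tx":0,"ty":0,"tz":-0.8,"wx":0,"wy":0,"wz":0},
  ],
)

```text
time: 16.25
eef_pos: [0.4688, -0.1042, 0.2956]
tcp_rot: [0.953, -0.302, 0.0, 0.0]
contact_force: [-0.6, 0.3, -2.4]
opening: 0.285
```

```bash
python3 -c "
from h import *
feel(3,'pics/s12.png')
a=[cv2.imread(f'pics/{n}.png')[100:470,250:480] for n in ('s10','s11','s12')]
cv2.imwrite('pics/cmp3.png',np.hstack([cv2.resize(x,None,fx=1.1,fy=1.5) for x in a]))
"
```

```text
t 16.35 pos [ 0.4688 -0.1042  0.2955] axis z 0.1332 F [ 0.19 -0.1  -2.99] M tool [-0.12   0.082  0.108]
```

View pics/cmp3.png

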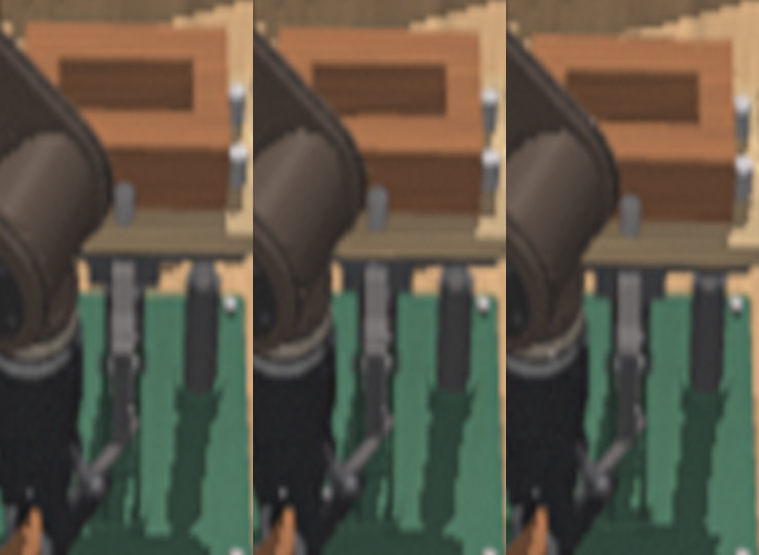

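Request:
apply_moves(
  steps=[
    {"tx":0,"ty":0,"tz":0,"wx":0,"wy":0,"wz":0},
    {"tx":0,"ty":0,"tz":0,"wx":0,"wy":0,"wz":0},
    {"tx":0,"ty":0,"tz":0,"wx":0,"wy":0,"wz":0},
  ],
)

```text
time: 16.7
eef_pos: [0.4688, -0.1041, 0.2955]
tcp_rot: [0.953, -0.302, -0.0, -0.0]
contact_force: [0.0, 0.4, -1.3]
opening: 0.283
```

```bash
cat >> h.py <<'E'
def deck():
    """height of table top from the scene pic: match blank hole / use template of dark hole"""
    d=imaging.read_camera("scene"); r=spotter.trace("scene","deck_top")
    return d,[(round(x["confidence"],2),np.round(x["uv"],1),np.nonzero(x["region"])[0].min(),np.nonzero(x["region"])[0].max()) for x in r[:2]]
E
python3 -c "
from h import *
feel(3,'pics/s13.png'); print(deck()[1])
a=[cv2.imread(f'pics/{n}.png')[100:470,250:480] for n in ('s11','s12','s13')]
cv2.imwrite('pics/cmp4.png',np.hstack([cv2.resize(x,None,fx=1.1,fy=1.5) for x in a]))
"
```

```text
t 16.8 pos [ 0.4688 -0.104   0.2956] axis z 0.1333 F [ 0.35  0.23 -1.64] M tool [ 0.005 -0.032  0.002]
[(0.65, array([326.6, 136.7]), np.int64(114), np.int64(169))]
```

View pics/cmp4.png

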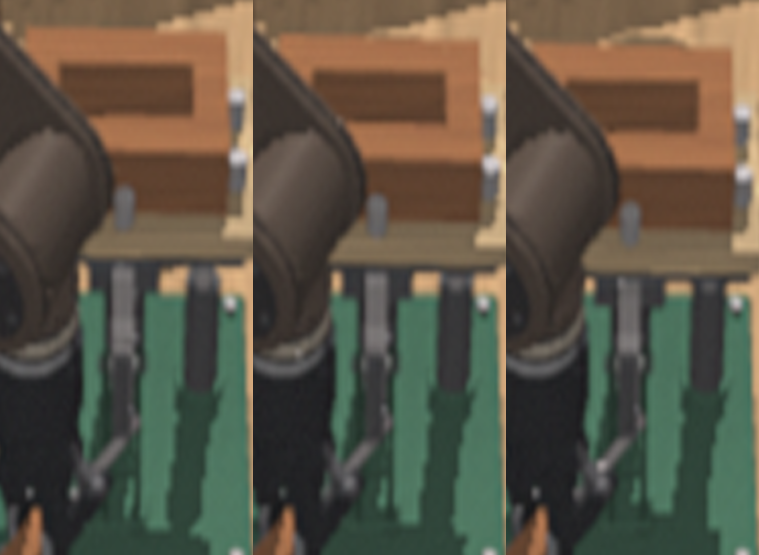

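Request:
apply_moves(
  steps=[
    {"tx":0,"ty":0,"tz":-0.3,"wx":0,"wy":0,"wz":0},
    {"tx":0,"ty":0,"tz":-0.6,"wx":0,"wy":0,"wz":0},
  ],
)

```text
time: 17.15
eef_pos: [0.4688, -0.1041, 0.2961]
tcp_rot: [0.953, -0.302, -0.0, 0.0]
contact_force: [0.7, -0.0, -1.8]
opening: 0.287
```

```bash
python3 -c "
from h import *
feel(4,'pics/s14.png'); print(deck()[1])"
```

```text
t 17.3 pos [ 0.4688 -0.104   0.296 ] axis z 0.1337 F [ 0.24  0.06 -2.82] M tool [-0.119  0.034  0.033]
[(0.6, array([329.1, 140.2]), np.int64(116), np.int64(167)), (0.32, array([286.7, 213.5]), np.int64(200), np.int64(222))]
```

Request:
apply_moves(
  steps=[
    {"tx":0,"ty":0,"tz":0,"wx":0,"wy":0,"wz":0},
    {"tx":0,"ty":0,"tz":-0.3,"wx":0,"wy":0,"wz":0},
    {"tx":0,"ty":0,"tz":-0.3,"wx":0,"wy":0,"wz":0},
  ],
)

```text
time: 17.75
eef_pos: [0.4689, -0.1041, 0.2966]
tcp_rot: [0.953, -0.302, 0.0, -0.0]
contact_force: [-1.4, 0.2, -2.2]
opening: 0.285
```

```bash
python3 -c "
from h import *
feel(3,'pics/s15.png'); print(deck()[1])
a=[cv2.imread(f'pics/{n}.png')[100:470,250:480] for n in ('s13','s14','s15')]
cv2.imwrite('pics/cmp5.png',np.hstack([cv2.resize(x,None,fx=1.1,fy=1.5) for x in a]))
"
```

```text
t 17.85 pos [ 0.4689 -0.1041  0.2967] axis z 0.1344 F [-0.27  0.07 -1.55] M tool [-0.006 -0.013 -0.019]
[(0.65, array([326.2, 141.8]), np.int64(117), np.int64(189))]
```

View pics/cmp5.png

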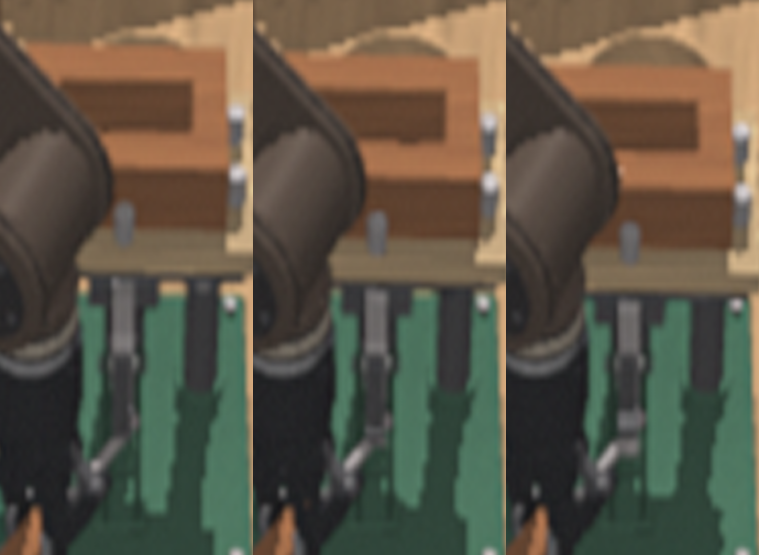

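```bash
python3 -c "
from h import *
d,p=shot('scene'); 
cv2.imwrite('pics/z16.png',cv2.resize(d['img'][140:220,280:360],None,fx=7,fy=7,interpolation=cv2.INTER_CUBIC)[:,:,::-1])
d,p=shot('wrist'); cv2.imwrite('pics/w16.png',d['img'][:,:,::-1])
feel(2)
"
```

```text
t 18.15 pos [ 0.4688 -0.1041  0.2964] axis z 0.1341 F [ 0.6  -0.52 -1.87] M tool [-0.13   0.064  0.056]
```

View pics/z16.png

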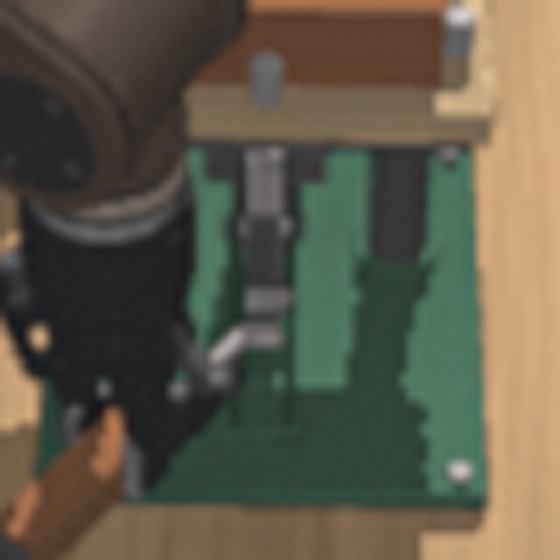

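View pics/w16.png

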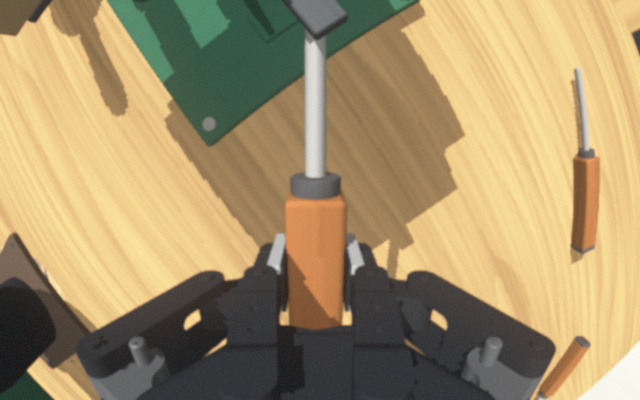

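Request:
apply_moves(
  steps=[
    {"tx":0,"ty":0,"tz":0,"wx":0,"wy":0,"wz":0},
    {"tx":0,"ty":0,"tz":0,"wx":0,"wy":0,"wz":0},
    {"tx":0,"ty":0,"tz":0,"wx":0,"wy":0,"wz":0},
    {"tx":0,"ty":0,"tz":0,"wx":0,"wy":0,"wz":0},
    {"tx":0,"ty":0,"tz":0,"wx":0,"wy":0,"wz":0},
    {"tx":0,"ty":0,"tz":0,"wx":0,"wy":0,"wz":0},
  ],
)

```text
time: 18.8
eef_pos: [0.4689, -0.1041, 0.2966]
tcp_rot: [0.953, -0.302, 0.0, -0.0]
contact_force: [-0.0, -1.0, -2.0]
opening: 0.282
```

```bash
python3 -c "
from h import *
feel(3,'pics/s17.png'); print(deck()[1])"
```

```text
t 18.9 pos [ 0.4689 -0.1041  0.2966] axis z 0.1343 F [-0.18  0.01 -1.55] M tool [ 0.004 -0.002  0.009]
[(0.81, array([327. , 144.7]), np.int64(122), np.int64(190)), (0.31, array([287.4, 210.9]), np.int64(188), np.int64(223))]
```

View pics/s17.png

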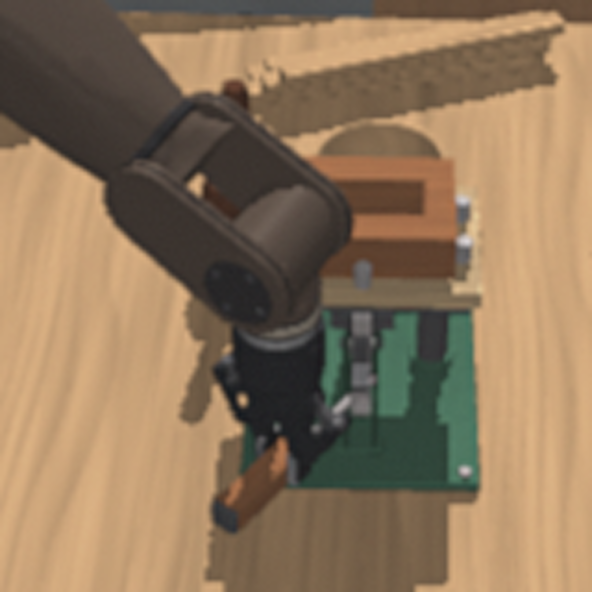

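Request:
apply_moves(
  steps=[
    {"tx":0,"ty":0,"tz":-0.2,"wx":0,"wy":0,"wz":0},
    {"tx":0,"ty":0,"tz":-0.4,"wx":0,"wy":0,"wz":0},
    {"tx":0,"ty":0,"tz":-0.4,"wx":0,"wy":0,"wz":0},
  ],
)

```text
time: 19.35
eef_pos: [0.4688, -0.1041, 0.2967]
tcp_rot: [0.953, -0.302, -0.0, 0.0]
contact_force: [-0.2, -0.0, -2.8]
opening: 0.281
```

```bash
python3 -c "
from h import *
feel(2); feel(2); feel(2,'pics/s18.png')"
```

```text
t 19.4 pos [ 0.4688 -0.1041  0.2967] axis z 0.1344 F [ 0.06  0.13 -2.99] M tool [-0.099  0.075  0.025]
t 19.5 pos [ 0.4688 -0.1041  0.2967] axis z 0.1344 F [ 0.29  0.1  -2.87] M tool [-0.101  0.081  0.028]
t 19.6 pos [ 0.4688 -0.1041  0.2968] axis z 0.1345 F [-0.17 -0.18 -2.39] M tool [-0.085  0.026  0.035]
```

View pics/s18.png

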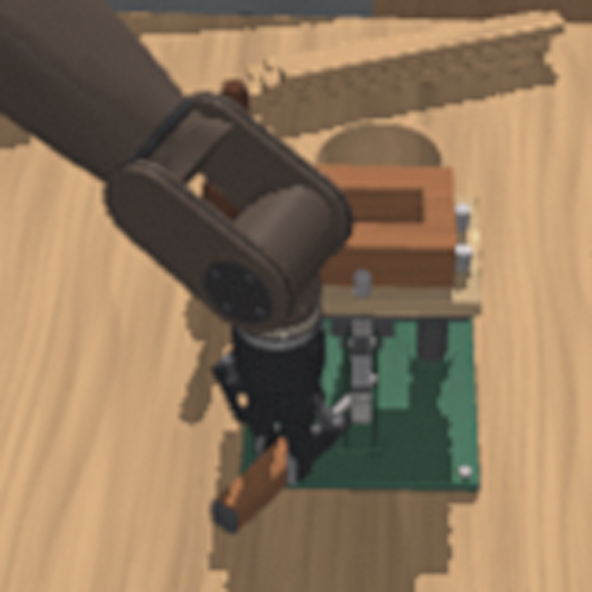

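Still sinking, tail force about 1 N. I keep holding.

Request:
apply_moves(
  steps=[
    {"tx":0,"ty":0,"tz":-0.2,"wx":0,"wy":0,"wz":0},
    {"tx":0,"ty":0,"tz":-0.3,"wx":0,"wy":0,"wz":0},
    {"tx":0,"ty":0,"tz":-0.3,"wx":0,"wy":0,"wz":0},
    {"tx":0,"ty":0,"tz":-0.3,"wx":0,"wy":0,"wz":0},
    {"tx":0,"ty":0,"tz":-0.3,"wx":0,"wy":0,"wz":0},
    {"tx":0,"ty":0,"tz":-0.3,"wx":0,"wy":0,"wz":0},
    {"tx":0,"ty":0,"tz":-0.3,"wx":0,"wy":0,"wz":0},
    {"tx":0,"ty":0,"tz":-0.3,"wx":0,"wy":0,"wz":0},
  ],
)

```text
time: 20.45
eef_pos: [0.4688, -0.1041, 0.2971]
tcp_rot: [0.953, -0.302, -0.0, 0.0]
contact_force: [1.7, -0.1, -2.9]
opening: 0.284
```

```bash
python3 -c "
from h import *
feel(4,'pics/s19.png')"
```

```text
t 20.6 pos [ 0.4688 -0.1041  0.2971] axis z 0.1348 F [ 0.94  0.12 -2.9 ] M tool [-0.123  0.078  0.075]
```

View pics/s19.png

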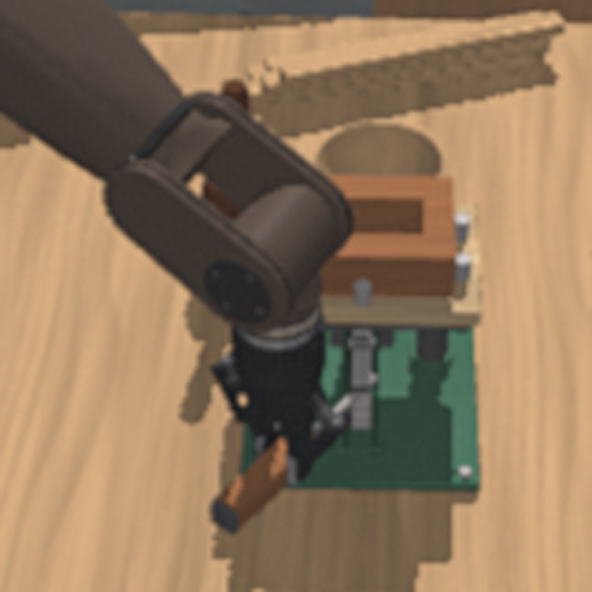

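```bash
python3 -c "
from h import *
P=np.load('stand.npy');c,s=np.cos(P[2]),np.sin(P[2])
d,p=shot('scene')
for h in (0,.01,.02,.068):
  for X in ((.11,-.08,.15+h),(.085,-.06,.198+h)):
    print(h,X,(proj(d,np.array([P[0]+c*X[0]-s*X[1],P[1]+s*X[0]+c*X[1],X[2]]))-[220,80])*3.7)
feel(2,'pics/s20.png')"
```

```text
0 (0.11, -0.08, 0.15) [[478.23813676 313.60632384]]
0 (0.085, -0.06, 0.198) [[453.21114226 259.09518738]]
0.01 (0.11, -0.08, 0.16) [[478.86136347 305.51981915]]
0.01 (0.085, -0.06, 0.20800000000000002) [[453.72354842 250.63449277]]
0.02 (0.11, -0.08, 0.16999999999999998) [[479.49049124 297.35674678]]
0.02 (0.085, -0.06, 0.218) [[454.24087489 242.09255541]]
0.068 (0.11, -0.08, 0.218) [[482.59515336 257.07306722]]
0.068 (0.085, -0.06, 0.266) [[456.79482157 199.92256436]]
t 20.75 pos [ 0.4688 -0.1041  0.2971] axis z 0.1348 F [ 0.86 -0.55 -3.32] M tool [-0.18   0.094  0.118]
```

Request:
apply_moves(
  steps=[
    {"tx":0,"ty":0,"tz":0,"wx":0,"wy":0,"wz":0},
    {"tx":0,"ty":0,"tz":0,"wx":0,"wy":0,"wz":0},
    {"tx":0,"ty":0,"tz":0,"wx":0,"wy":0,"wz":0},
    {"tx":0,"ty":0,"tz":0,"wx":0,"wy":0,"wz":0},
    {"tx":0,"ty":0,"tz":0,"wx":0,"wy":0,"wz":0},
    {"tx":0,"ty":0,"tz":0,"wx":0,"wy":0,"wz":0},
    {"tx":0,"ty":0,"tz":0,"wx":0,"wy":0,"wz":0},
    {"tx":0,"ty":0,"tz":0,"wx":0,"wy":0,"wz":0},
    {"tx":0,"ty":0,"tz":0,"wx":0,"wy":0,"wz":0},
    {"tx":0,"ty":0,"tz":0,"wx":0,"wy":0,"wz":0},
  ],
)

```text
time: 21.8
eef_pos: [0.4688, -0.1041, 0.2971]
tcp_rot: [0.953, -0.302, -0.0, -0.0]
contact_force: [0.9, -0.2, -3.8]
opening: 0.284
```

```bash
python3 -c "
from h import *
feel(3,'pics/s21.png')
a=[cv2.imread(f'pics/{n}.png')[140:470,290:500] for n in ('s19','s20','s21')]
cv2.imwrite('pics/cmp6.png',np.hstack([cv2.resize(x,None,fx=1.2,fy=1.6) for x in a]))"
```

```text
t 21.9 pos [ 0.4688 -0.1041  0.2971] axis z 0.1348 F [ 0.82 -0.41 -3.63] M tool [-0.113  0.083  0.071]
```

View pics/cmp6.png

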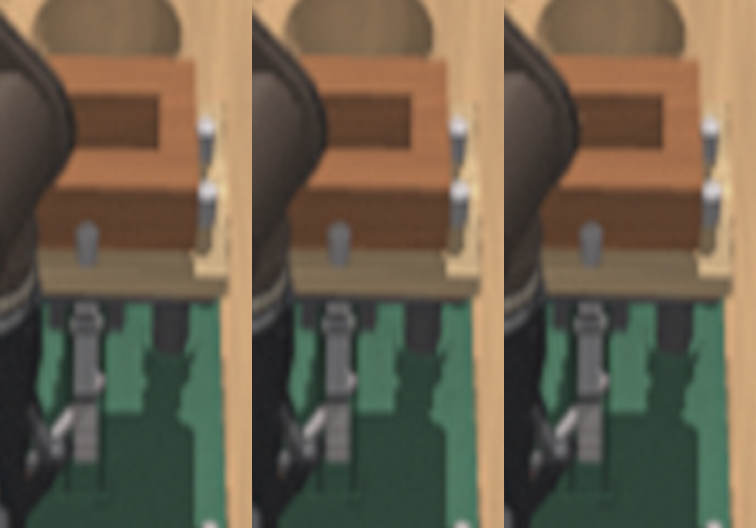

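```bash
python3 -c "
from h import *
a=cv2.imread('pics/scene0.png').astype(float); d,p=shot('scene'); b=d['img'][:,:,::-1].astype(float)
for n,im in (('0',a),('now',b)):
    pr=im[:,334:342].mean((1,2)); print(n,list(zip(range(105,175),pr[105:175].astype(int))))
"
```

```text
0 [(105, np.int64(92)), (106, np.int64(91)), (107, np.int64(91)), (108, np.int64(102)), (109, np.int64(136)), (110, np.int64(156)), (111, np.int64(148)), (112, np.int64(128)), (113, np.int64(120)), (114, np.int64(118)), (115, np.int64(120)), (116, np.int64(122)), (117, np.int64(118)), (118, np.int64(117)), (119, np.int64(116)), (120, np.int64(111)), (121, np.int64(110)), (122, np.int64(111)), (123, np.int64(111)), (124, np.int64(113)), (125, np.int64(111)), (126, np.int64(111)), (127, np.int64(115)), (128, np.int64(116)), (129, np.int64(117)), (130, np.int64(121)), (131, np.int64(123)), (132, np.int64(121)), (133, np.int64(102)), (134, np.int64(76)), (135, np.int64(67)), (136, np.int64(69)), (137, np.int64(69)), (138, np.int64(69)), (139, np.int64(69)), (140, np.int64(67)), (141, np.int64(69)), (142, np.int64(70)), (143, np.int64(67)), (144, np.int64(73)), (145, np.int64(93)), (146, np.int64(100)), (147, np.int64(100)), (148, np.int64(105)), (149, np.int64(103)), (150, np.int64(104)), (151, np.int64(106)), (152, np.int64(91)), (153, np.int64(67)), (154, np.int64(95)), (155, np.int64(
[... 1226 characters left out ...]
2, np.int64(115)), (143, np.int64(115)), (144, np.int64(115)), (145, np.int64(116)), (146, np.int64(119)), (147, np.int64(121)), (148, np.int64(120)), (149, np.int64(102)), (150, np.int64(76)), (151, np.int64(66)), (152, np.int64(68)), (153, np.int64(67)), (154, np.int64(68)), (155, np.int64(68)), (156, np.int64(67)), (157, np.int64(69)), (158, np.int64(67)), (159, np.int64(67)), (160, np.int64(91)), (161, np.int64(100)), (162, np.int64(98)), (163, np.int64(97)), (164, np.int64(98)), (165, np.int64(102)), (166, np.int64(104)), (167, np.int64(94)), (168, np.int64(69)), (169, np.int64(55)), (170, np.int64(57)), (171, np.int64(58)), (172, np.int64(58)), (173, np.int64(58)), (174, np.int64(58))]
```

Request:
apply_moves(
  steps=[
    {"tx":0,"ty":0,"tz":1,"wx":0,"wy":0,"wz":0},
    {"tx":0,"ty":0,"tz":2.5,"wx":0,"wy":0,"wz":0},
    {"tx":0,"ty":0,"tz":4,"wx":0,"wy":0,"wz":0},
    {"tx":0,"ty":0,"tz":6,"wx":0,"wy":0,"wz":0},
    {"tx":0,"ty":0,"tz":8,"wx":0,"wy":0,"wz":0},
    {"tx":0,"ty":0,"tz":10,"wx":0,"wy":0,"wz":0},
    {"tx":0,"ty":0,"tz":13,"wx":0,"wy":0,"wz":0},
    {"tx":0,"ty":0,"tz":16,"wx":0,"wy":0,"wz":0},
    {"tx":0,"ty":0,"tz":19,"wx":0,"wy":0,"wz":0},
    {"tx":0,"ty":0,"tz":22,"wx":0,"wy":0,"wz":0},
    {"tx":0,"ty":0,"tz":24,"wx":0,"wy":0,"wz":0},
    {"tx":0,"ty":0,"tz":24,"wx":0,"wy":0,"wz":0},
  ],
)

```text
time: 23.2
eef_pos: [0.4687, -0.104, 0.2727]
tcp_rot: [0.953, -0.302, -0.0, -0.0]
contact_force: [0.6, 0.5, -1.8]
opening: 0.289
```

```bash
python3 -c "
from h import *
feel(3,'pics/s22.png')"
```

```text
t 23.3 pos [ 0.4688 -0.1041  0.2729] axis z 0.1106 F [-0.15  0.15 -1.59] M tool [-0.008  0.017  0.004]
```

View pics/s22.png

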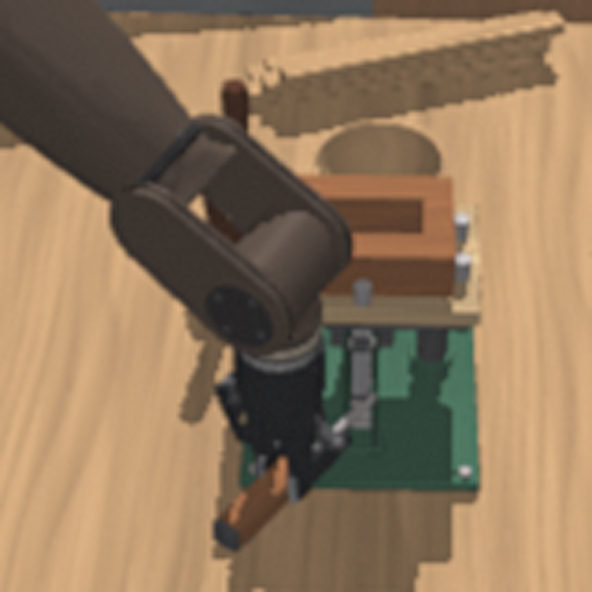

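Request:
apply_moves(
  steps=[
    {"tx":0,"ty":4,"tz":2,"wx":0,"wy":0,"wz":0},
    {"tx":0,"ty":12,"tz":5,"wx":0,"wy":0,"wz":0},
    {"tx":0,"ty":22,"tz":8,"wx":0,"wy":0,"wz":0},
    {"tx":0,"ty":33,"tz":8,"wx":0,"wy":0,"wz":0},
    {"tx":0,"ty":44,"tz":8,"wx":0,"wy":0,"wz":0},
    {"tx":0,"ty":55,"tz":8,"wx":0,"wy":0,"wz":0},
    {"tx":0,"ty":63,"tz":8,"wx":0,"wy":0,"wz":0},
    {"tx":0,"ty":68,"tz":8,"wx":0,"wy":0,"wz":0},
    {"tx":0,"ty":69,"tz":8,"wx":0,"wy":0,"wz":0},
    {"tx":0,"ty":69,"tz":8,"wx":0,"wy":0,"wz":0},
  ],
)

```text
time: 24.35
eef_pos: [0.4291, -0.1606, 0.2652]
tcp_rot: [0.953, -0.302, 0.0, -0.0]
contact_force: [0.4, -0.6, -0.7]
opening: 0.283
```

```bash
python3 -c "
from h import *
show(); rel((0.4386,-0.288,0.2596),-62.6)
d,p=shot('wrist'); cv2.imwrite('pics/w23.png',d['img'][:,:,::-1]); feel(2,'pics/s23.png')"
```

```text
24.35 [ 0.4291 -0.1606  0.2652] xhead -35.14 z [ 0.  0. -1.] F [ 0.37 -0.64 -0.7 ] M [-0.02  0.03 -0.03] op 0.283 q [-0.58 -0.03  2.2   0.    0.97  0.03]
t [81.1 98.7  5.6] w [-2.000e-04 -1.000e-04  4.792e-01] time 24.35
t 24.45 pos [ 0.4292 -0.1604  0.2652] axis z 0.1029 F [ 0.55  0.55 -1.82] M tool [ 0.01  0.04 -0.05]
```

View pics/w23.png

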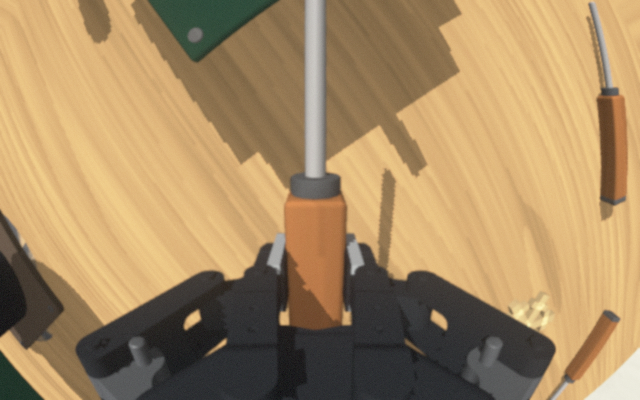

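View pics/s23.png

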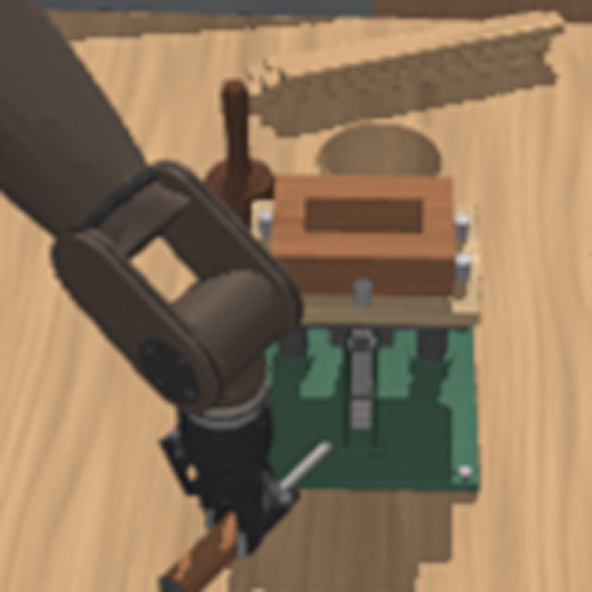

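Request:
apply_moves(
  steps=[
    {"tx":4,"ty":5,"tz":0,"wx":0,"wy":0,"wz":0.02},
    {"tx":12,"ty":15,"tz":0,"wx":0,"wy":0,"wz":0.07},
    {"tx":23,"ty":28,"tz":1,"wx":0,"wy":0,"wz":0.14},
    {"tx":35,"ty":43,"tz":2,"wx":0,"wy":0,"wz":0.21},
    {"tx":47,"ty":58,"tz":3,"wx":0,"wy":0,"wz":0.28},
    {"tx":59,"ty":72,"tz":4,"wx":0,"wy":0,"wz":0.35},
    {"tx":70,"ty":85,"tz":5,"wx":0,"wy":0,"wz":0.42},
    {"tx":78,"ty":95,"tz":5.5,"wx":0,"wy":0,"wz":0.46},
    {"tx":81,"ty":99,"tz":5.5,"wx":0,"wy":0,"wz":0.48},
    {"tx":81,"ty":99,"tz":5.5,"wx":0,"wy":0,"wz":0.48},
    {"tx":81,"ty":99,"tz":5.5,"wx":0,"wy":0,"wz":0.48},
  ],
)

```text
time: 25.6
eef_pos: [0.4383, -0.2878, 0.2594]
tcp_rot: [0.854, -0.52, -0.0, -0.0]
contact_force: [0.2, -0.3, -1.7]
opening: 0.283
```

Request:
apply_moves(
  steps=[
    {"tx":0,"ty":0,"tz":5,"wx":0,"wy":0,"wz":0},
    {"tx":0,"ty":0,"tz":15,"wx":0,"wy":0,"wz":0},
    {"tx":0,"ty":0,"tz":28,"wx":0,"wy":0,"wz":0},
    {"tx":0,"ty":0,"tz":41,"wx":0,"wy":0,"wz":0},
    {"tx":0,"ty":0,"tz":53,"wx":0,"wy":0,"wz":0},
    {"tx":0,"ty":0,"tz":63,"wx":0,"wy":0,"wz":0},
    {"tx":0,"ty":0,"tz":71,"wx":0,"wy":0,"wz":0},
    {"tx":0,"ty":0,"tz":76,"wx":0,"wy":0,"wz":0},
    {"tx":0,"ty":0,"tz":79,"wx":0,"wy":0,"wz":0},
    {"tx":0,"ty":0,"tz":79,"wx":0,"wy":0,"wz":0},
  ],
)

```text
time: 26.6
eef_pos: [0.4384, -0.2881, 0.1804]
tcp_rot: [0.854, -0.52, -0.0, -0.0]
contact_force: [-0.1, 0.8, -1.6]
opening: 0.283
```

```bash
python3 -c "
from h import *
feel(3)"
```

```text
t 26.7 pos [ 0.4385 -0.2882  0.1808] axis z 0.0185 F [-0.47  0.54 -1.12] M tool [ 0.006 -0.017 -0.017]
```

Bar underside is about 5 mm above the bench; lowering slowly until it bears.

Request:
apply_moves(
  steps=[
    {"tx":0,"ty":0,"tz":1,"wx":0,"wy":0,"wz":0},
    {"tx":0,"ty":0,"tz":2,"wx":0,"wy":0,"wz":0},
    {"tx":0,"ty":0,"tz":3,"wx":0,"wy":0,"wz":0},
    {"tx":0,"ty":0,"tz":3.8,"wx":0,"wy":0,"wz":0},
    {"tx":0,"ty":0,"tz":4.3,"wx":0,"wy":0,"wz":0},
    {"tx":0,"ty":0,"tz":4.7,"wx":0,"wy":0,"wz":0},
    {"tx":0,"ty":0,"tz":4.7,"wx":0,"wy":0,"wz":0},
  ],
)

```text
time: 27.45
eef_pos: [0.4384, -0.2881, 0.1758]
tcp_rot: [0.854, -0.52, -0.0, -0.0]
contact_force: [0.4, -0.6, -1.0]
opening: 0.281
```

```bash
python3 -c "
from h import *
feel(3)"
```

```text
t 27.55 pos [ 0.4384 -0.2881  0.1759] axis z 0.0136 F [ 0.16  0.16 -1.75] M tool [-0.032  0.023  0.01 ]
```

Request:
apply_moves(
  steps=[
    {"tx":0,"ty":0,"tz":0.3,"wx":0,"wy":0,"wz":0},
    {"tx":0,"ty":0,"tz":0.6,"wx":0,"wy":0,"wz":0},
    {"tx":0,"ty":0,"tz":0.8,"wx":0,"wy":0,"wz":0},
    {"tx":0,"ty":0,"tz":0.8,"wx":0,"wy":0,"wz":0},
  ],
)

```text
time: 28.0
eef_pos: [0.4385, -0.2882, 0.1753]
tcp_rot: [0.854, -0.52, -0.0, 0.0]
contact_force: [-1.5, -0.0, 0.0]
opening: 0.283
```

```bash
python3 -c "
from h import *
feel(3)"
```

```text
t 28.1 pos [ 0.4385 -0.2881  0.1753] axis z 0.013 F [-0.81  0.12  0.2 ] M tool [-0.057 -0.129 -0.02 ]
```

Request:
apply_moves(
  steps=[
    {"tx":0,"ty":0,"tz":0.2,"wx":0,"wy":0,"wz":0},
    {"tx":0,"ty":0,"tz":0.2,"wx":0,"wy":0,"wz":0},
    {"tx":0,"ty":0,"tz":0.2,"wx":0,"wy":0,"wz":0},
    {"tx":0,"ty":0,"tz":0.2,"wx":0,"wy":0,"wz":0},
    {"tx":0,"ty":0,"tz":0.2,"wx":0,"wy":0,"wz":0},
    {"tx":0,"ty":0,"tz":0.2,"wx":0,"wy":0,"wz":0},
    {"tx":0,"ty":0,"tz":0.2,"wx":0,"wy":0,"wz":0},
    {"tx":0,"ty":0,"tz":0.2,"wx":0,"wy":0,"wz":0},
  ],
  hand=1,
)

```text
time: 28.95
eef_pos: [0.4384, -0.2881, 0.1749]
tcp_rot: [0.854, -0.52, -0.0, -0.0]
contact_force: [0.3, -1.2, -1.0]
opening: 1.005
```

Request:
apply_moves(
  steps=[
    {"tx":0,"ty":0,"tz":-4,"wx":0,"wy":0,"wz":0},
    {"tx":0,"ty":0,"tz":-14,"wx":0,"wy":0,"wz":0},
    {"tx":0,"ty":0,"tz":-28,"wx":0,"wy":0,"wz":0},
    {"tx":0,"ty":0,"tz":-45,"wx":0,"wy":0,"wz":0},
    {"tx":0,"ty":0,"tz":-65,"wx":0,"wy":0,"wz":0},
    {"tx":0,"ty":0,"tz":-85,"wx":0,"wy":0,"wz":0},
    {"tx":0,"ty":0,"tz":-103,"wx":0,"wy":0,"wz":0},
    {"tx":0,"ty":0,"tz":-116,"wx":0,"wy":0,"wz":0},
    {"tx":0,"ty":0,"tz":-123,"wx":0,"wy":0,"wz":0},
    {"tx":0,"ty":0,"tz":-125,"wx":0,"wy":0,"wz":0},
    {"tx":0,"ty":0,"tz":-125,"wx":0,"wy":0,"wz":0},
  ],
)

```text
time: 30.05
eef_pos: [0.4383, -0.288, 0.2998]
tcp_rot: [0.854, -0.52, -0.0, -0.0]
contact_force: [0.6, 0.6, -0.3]
opening: 0.997
```

```bash
python3 -c "
from h import *
show()
d,p=shot('wrist'); cv2.imwrite('pics/w30.png',d['img'][:,:,::-1]); d,p=shot('scene'); cv2.imwrite('pics/s30.png',d['img'][:,:,::-1])"
```

```text
30.05 [ 0.4383 -0.288   0.2998] xhead -62.63 z [-0.  0. -1.] F [ 0.63  0.64 -0.32] M [ 0.01  0.   -0.02] op 0.997 q [-0.77  0.07  2.03  0.    1.04  0.32]
```

View pics/w30.png

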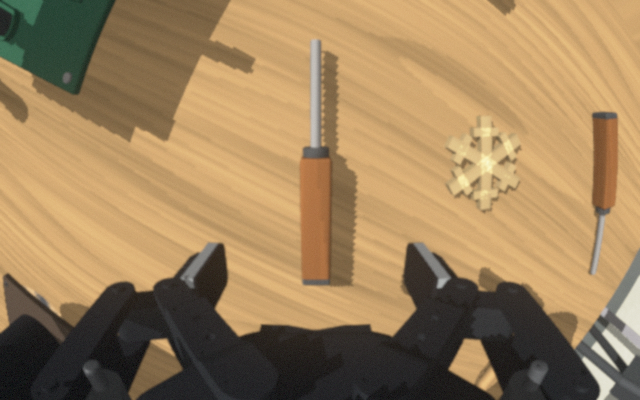

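View pics/s30.png

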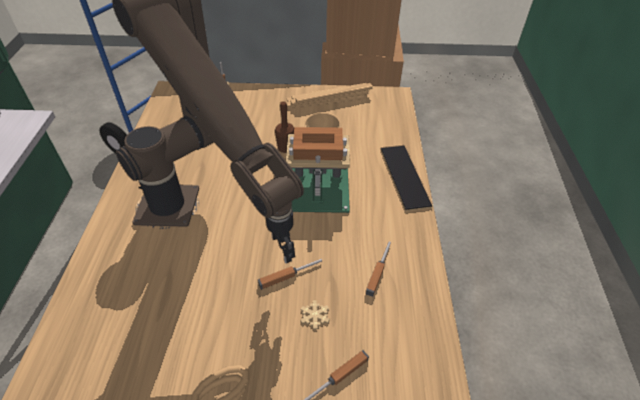

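```bash
python3 -c "
from h import *
print(ctrl.sign_off())"
```

```text
the job is handed in; nothing more can be done
None
```

The table is all the way down, the pawl has dropped back, and the release bar lies flat on the bench where it started. I handed the job in at about 30 s of the 72 s allowed.

- **Bar and feel:** I took the bar nearest the base by its handle and slid its rod under the pawl's tail. First contact came with the bar's axis at about 127 mm, and I eased up in steps of 1 to 1.5 mm.
- **Force on the tail:** It peaked at about 5.5 N by my estimate (4.7 N up and 2.9 N sideways), below the 7 N limit. I shifted the bar 1 mm to relieve the sideways friction, and the pawl then came free. After that it took about 1 to 2 N.
- **Odd reading while sinking:** Early on, the force on the bar fell to about zero three times. Rack teeth were probably brushing the pawl, so I raised the bar slightly, and the table never stopped sinking.
- **Table down:** The blank's front edge moved 16.0 px in the scene camera, which matches the 16.0 px predicted for 68 mm. The table did not move between the last checks.
- **Laying down:** I lowered the bar until the bench took its weight (about 2 N), then opened the gripper. The last pictures show the bar flat, the gripper clear at 0.30 m, and the other things apparently where they were.

The small force readings carry about 0.5 N of noise, and the stand's position was fitted to about 2 mm. No check failed.

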